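# Fit and lock the dust-extraction nozzles

### The arm

A 6-joint arm with a two-finger parallel gripper is mounted at the origin on the work surface. World frame = base frame: x ahead of the robot, y to its left, z up, the work surface at z = 0. Lengths are in mm, angles in rad, forces in N, time in s.
With the tool pointing down it reaches from about 325 to 925 mm from the base axis. Payload 3.1 kg.
Tool frame: the origin (TCP) lies between the finger pads; the fingertips stand 8 mm ahead of it and the grasp point (between the pads) lies 11 mm behind it; z points along the fingers, y is the line along which they close (so a half turn about z gives the same grasp; the last joint's range is limited). The gripper opens to 85 mm and grips with 20 to 120 N. Pads are 22 mm wide; open, the fingers measure 114 mm over their backs; the gripper's body (76 mm by 85 mm) begins 54 mm behind the grasp point. The pads swing forward as they close: fully open they stand 13 mm farther back than shut.
Start: joints at [-1.244, 0.217, 1.613, -0, 1.311, -0.112], TCP at [265.555, -565.791, 239.3] pointing down, gripper open.
Joint ranges: [-2.75, 2.75], [-0.78, 2.1], [0.31, 2.55], [-1.13, 4.27], [0.13, 2.63], [-2.58, 2.58]. Speed limits (rad/s): [2.79, 2.79, 3.14, 3.14, 3.14, 3.14].

### API

Orientations are given as a unit quaternion [x, y, z, w].
In Python, from station import manip gives the robot as it stands.
- The arm moves only by the tool carry_out, never from a script. Its argument "series" is a list of rows, each a list of 3 entries, a list of its own where there are three numbers: the opening, from -1 (shut) to 1 (fully open), then the shift along the tool's x, y, z in units of 25 mm (1.0 is 25 mm), then the turn, a rotation vector about the tool's x, y, z in units of 8 degrees (1.0 is 8 degrees). A call has 1 to 10 rows; each row is the pose to reach, as a shift and turn from the pose commanded when the call began, along the tool's axes at that moment; what a row does not reach only later rows make up. A row lasts 1/10 s, in which the tool goes at most 50 mm and 8.59 degrees, less where a joint would pass 70% of its speed; a pose out of reach is approached as far as the arm can. A call with a gripper value outside its range is refused whole. The fingers move at their own pace and stop on an object; the grip force is fixed at half the most. Time passes only in rows, so rows that repeat a pose let the fingers close. It gives the time, the measured TCP pose, the force, the opening and the grip force at its end, in the units of the state.
- manip.state(): the state, without advancing time (a new reading comes with each control period).
- manip.capture(name): name is "side" or "top" or "wrist"; returns (picture, depth): 420x560x3 uint8, red, green, blue; 420x560 float32, mm along the optical axis (not along the pixel's ray), 0 where there is no reading.
- manip.camera_model(name): a dict with "vfov" (degrees; the focal length in pixels is half the picture's height over the tangent of half this angle, whatever the lens; pixels are square), "cx", "cy" (the principal point, pixels), "dist_coeffs" ([k1, k2, p1, p2, k3] as OpenCV has them; the pictures are not rectified), "R" (3x3) and "t" (3): a world point X has camera coordinates R X + t. Camera axes: x right, y down, z forward; pixel columns grow to the right and rows downward; lengths in mm; the calibration is good to about 2 mm. A picture is of the moment at which its call begins: read the wrist's pose just before it. camera_model takes no time and is no camera call; for the wrist camera it gives the pose at the moment of the call.
- manip.job_done(): hands the job in; it is judged then, once.
The state is a dict: "time_s": time; "joint_pos": joint angles; "joint_velocities": joint speeds; "effort": joint torques, N m; "eef_pos": TCP position; "tcp_rot": TCP orientation; "ft_force": force on the tool from outside, world axes, zero at the start; "moment": the same for the moment, N m; "width": opening from 0.0 (shut) to 1.0 (fully open); "finger_force": force on a finger pad.
Only numpy, scipy, OpenCV 4.12 (cv2) and the standard library are available. Lean on these libraries where they do the work, as an engineer would, in place of code of your own. Each camera call takes 0.05 s, during which the arm holds its last target. There are 200 camera calls.

### The job

Get the dust extraction ready for grinding pots: push every black nozzle standing about fully down onto a spigot of the grey manifold (any free spigot, one each), its mouth facing along that spigot's white raised mark. Then, with the slotted driver, turn the captive screw beside each fitted nozzle clockwise a quarter turn to its stop, so that its cam lies over the nozzle's flange, and put the driver back in its wooden stand. Turn the screws with the driver only, keep the gripper itself off the manifold and its screws, and leave the water bottle standing where it is.

Things in the scene. Friction and masses are not known exactly. Their poses are not given: they have to be found in the camera images.
- manifold: Fixed grey sheet-metal box, 180 (x) x 420 (y) x 50 mm high, three spigots in a row along its y on top. Origin at the centre of its underside, on the slab. Its -x side faces the robot roughly.
- port1: Spigot at the +y end of the manifold: upright pipe stub 40 mm across, 32 mm high, its top 6 mm tapered to 32 mm across. Origin on its axis at its foot, on the manifold's top face (50 mm above the slab), z up. Its own x axis points along the white raised rib (30 x 7 x 4 mm, 45 to 75 mm out) that marks where the nozzle's mouth must face.
- head1 (a point): Steel head of the captive screw of port1, 62 mm from that axis along the manifold's -x. Origin on the screw axis at the head's top, 74 mm above the slab. Slot along its own x: 7 wide, 10 deep, 26 mm long, open-ended, between two 10 mm cheeks. A cam 14 wide, 5 mm thick reaches 33 mm out along its +x, underside 59 mm above the slab; open: points to the manifold's +y, home: to the spigot.
- screw1 (a joint): Angle of the screw beside port1, rad: 0 fully open, grows clockwise seen from above, hard stop at 1.571 (home). It starts between 0 and 0.35, needs about 0.06 N m and stays where it is left.
- port2: Spigot at the middle of the manifold: upright pipe stub 40 mm across, 32 mm high, its top 6 mm tapered to 32 mm across. Origin on its axis at its foot, on the manifold's top face (50 mm above the slab), z up. Its own x axis points along the white raised rib (30 x 7 x 4 mm, 45 to 75 mm out) that marks where the nozzle's mouth must face.
- head2 (a point): Steel head of the captive screw of port2, 62 mm from that axis along the manifold's -x. Origin on the screw axis at the head's top, 74 mm above the slab. Slot along its own x: 7 wide, 10 deep, 26 mm long, open-ended, between two 10 mm cheeks. A cam 14 wide, 5 mm thick reaches 33 mm out along its +x, underside 59 mm above the slab; open: points to the manifold's +y, home: to the spigot.
- screw2 (a joint): Angle of the screw beside port2, rad: 0 fully open, grows clockwise seen from above, hard stop at 1.571 (home). It starts between 0 and 0.35, needs about 0.06 N m and stays where it is left.
- port3: Spigot at the -y end of the manifold: upright pipe stub 40 mm across, 32 mm high, its top 6 mm tapered to 32 mm across. Origin on its axis at its foot, on the manifold's top face (50 mm above the slab), z up. Its own x axis points along the white raised rib (30 x 7 x 4 mm, 45 to 75 mm out) that marks where the nozzle's mouth must face.
- head3 (a point): Steel head of the captive screw of port3, 62 mm from that axis along the manifold's -x. Origin on the screw axis at the head's top, 74 mm above the slab. Slot along its own x: 7 wide, 10 deep, 26 mm long, open-ended, between two 10 mm cheeks. A cam 14 wide, 5 mm thick reaches 33 mm out along its +x, underside 59 mm above the slab; open: points to the manifold's +y, home: to the spigot.
- screw3 (a joint): Angle of the screw beside port3, rad: 0 fully open, grows clockwise seen from above, hard stop at 1.571 (home). It starts between 0 and 0.35, needs about 0.06 N m and stays where it is left.
- nozzle1: Black rigid nozzle, 106 mm high, 0.14-0.28 kg, stands upright; may be absent. Origin: centre of its underside, z up. Sleeve 52 mm outside, bore 44 mm, 62 deep, open below; foot flange 74 mm across, 6 thick. Mouth 30 wide, 28 mm high sticks out along its +x to 60 mm, 28 to 56 mm up. Grip fin on top: 56 mm along x, 22 mm thick along y, 68 to 106 mm up. Fully down, its origin meets the port's.
- nozzle1_mouth (a point): Centre of the mouth's open end of nozzle1: 60 mm along its +x, 42 mm above its underside.
- nozzle2: Black rigid nozzle, 106 mm high, 0.14-0.28 kg, stands upright; may be absent. Origin: centre of its underside, z up. Sleeve 52 mm outside, bore 44 mm, 62 deep, open below; foot flange 74 mm across, 6 thick. Mouth 30 wide, 28 mm high sticks out along its +x to 60 mm, 28 to 56 mm up. Grip fin on top: 56 mm along x, 22 mm thick along y, 68 to 106 mm up. Fully down, its origin meets the port's.
- nozzle2_mouth (a point): Centre of the mouth's open end of nozzle2: 60 mm along its +x, 42 mm above its underside.
- nozzle3: Black rigid nozzle, 106 mm high, 0.14-0.28 kg, stands upright; may be absent. Origin: centre of its underside, z up. Sleeve 52 mm outside, bore 44 mm, 62 deep, open below; foot flange 74 mm across, 6 thick. Mouth 30 wide, 28 mm high sticks out along its +x to 60 mm, 28 to 56 mm up. Grip fin on top: 56 mm along x, 22 mm thick along y, 68 to 106 mm up. Fully down, its origin meets the port's.
- nozzle3_mouth (a point): Centre of the mouth's open end of nozzle3: 60 mm along its +x, 42 mm above its underside.
- driver: Slotted driver standing upright in the stand, 165 mm long, 0.12 kg. Origin at the blade's tip, z up. Blade 24 mm wide (along its x), 4 mm thick (along its y), 13 mm long; shank 12 mm thick up to 75 mm; collar 42 mm across, 75 to 81 mm up, rests on the stand; square handle 22 x 22 mm, sides along x and y, 81 to 165 mm up.
- stand: Fixed wooden block 70 x 70 x 80 mm high with an upright through hole 32 mm across; holds the driver by its collar, blade tip 5 mm above the slab. To the left or right of the manifold. Origin at the centre of its underside.
- bottle: Water bottle 64 mm across, 200 mm high, standing beside the manifold with the stand on the other side. Origin at the centre of its underside. Leave alone.

How it is judged:
By the outcome, as a careful person would: the job done as asked, in the order asked, and still so for the second after the job is handed in, with the robot touching nothing.
Of nozzle1, nozzle2, nozzle3 only 2 to 3 are there at a start; the rules pass over those that are not, and their reading is None.
At some moment in a run one of nozzle1, nozzle2, nozzle3 may be knocked a few centimetres aside while the robot is not near it.
Once in a run the grip may slacken for a moment while it holds something.
It also fails if it takes over 210 s, if anything falls off the work surface, if the arm or the gripper's body presses on something with over 40 N, if the wrist force passes 120 N, or if a joint passes its speed limit or range.

## Working session

There is one attempt and no reset: what is moved stays moved. The work goes in short steps, Python scripts to look and compute and a tool call to move; the robot and the scene stay as the last step left them, time stands still between calls to the robot, and variables do not carry over. Pictures are saved under pics/ and viewed, at most 14 in all, crops included, and the job is handed in when it is done.

Besides the shell and the picture viewer there is one more tool, called after "Emit:" by a JSON object that holds its "op" and its "data". carry_out: Moves the arm, as the interface text tells. Its arguments: {"type":"object","properties":{"series":{"type":"array"}},"required":["series"]}

```bash
mkdir -p pics; ls
python3 - <<'E'
from station import manip
import cv2,numpy as np
for n in("top","side"):
    p,d=manip.capture(n); cv2.imwrite(f"pics/{n}0.png",p[:,:,::-1]); np.savez(f"{n}0.npz",p=p,d=d)
    m=manip.camera_model(n); print(n,m['vfov'],m['cx'],m['cy'],m['dist_coeffs'],np.round(m['R'],3).tolist(),m['t'])
print(manip.state())
E
```

```text
pics
top 57.33218586627774 281.0241481660901 208.38189624186987 [-0.04614858  0.          0.          0.          0.        ] [[-0.003, -1.0, -0.024], [-0.998, 0.004, -0.055], [0.055, 0.024, -0.998]] [   6.64513205  523.00190199 1023.0022301 ]
side 56.21552053380355 274.66936070783373 206.98790739494376 [-0.03903988  0.          0.          0.          0.        ] [[-0.981, -0.195, 0.016], [-0.148, 0.683, -0.715], [0.129, -0.704, -0.699]] [502.29505126 142.68024618 783.61752769]
{'time_s': 0.1, 'joint_pos': array([-1.24419833e+00,  2.17720808e-01,  1.61480942e+00, -4.11113973e-05,
        1.31127956e+00, -1.12214160e-01]), 'joint_velocities': array([-0.0005901 , -0.00056207, -0.00130592, -0.00041708, -0.00201449,
       -0.00126885]), 'effort': array([-3.87277187e-04, -3.98072398e+01, -3.04970741e+01, -6.85030818e-05,
        4.19116463e-03,  6.86824336e-06]), 'eef_pos': array([ 265.30630528, -565.0902785 ,  238.05404005]), 'tcp_rot': array([ 9.76025136e-01,  2.17655014e-01, -1.38349754e-04, -1.10008167e-03]), 'ft_force': array([-0.5683385 ,  0.45435402, -0.39861935]), 'moment': array([ 0.02851975, -0.00932077, -0.00066493]), 'finger_force': 0.0, 'width': 1.0008888673397205}
```

View pics/top0.png

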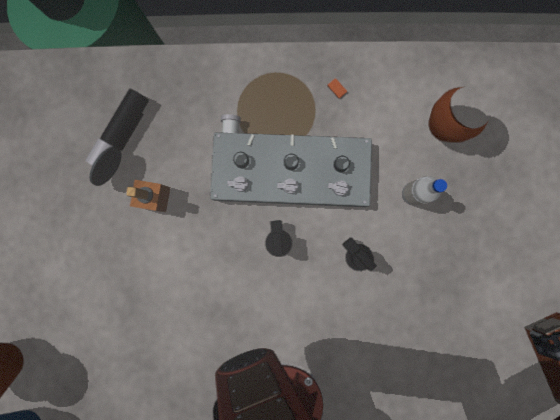

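View pics/side0.png

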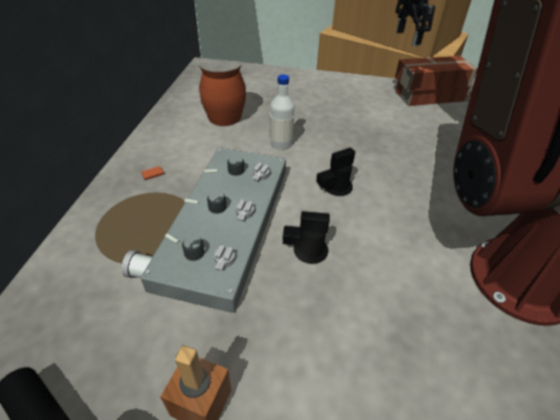

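The top view shows manifold ports at about (240,159), (291,160), (342,163), with heads at (238,184), (289,186), (340,188). There are two nozzles, at (279,240) and (358,256). The stand with the driver is at (150,195) and the bottle at (430,188). The side view agrees and shows two nozzles.

```bash
cat > h.py <<'E'
import numpy as np, cv2
from scipy.spatial.transform import Rotation as Rot
try:
    from station import manip
except Exception: manip=None
def K(m):
    f=210/np.tan(np.radians(m['vfov']/2)); return np.array([[f,0,m['cx']],[0,f,m['cy']],[0,0,1.]])
def cast(m,uv,z):
    uv=np.array(uv,float).reshape(-1,1,2); z=np.broadcast_to(z,len(uv))
    n=cv2.undistortPoints(uv,K(m),np.array(m['dist_coeffs'])).reshape(-1,2)
    d=np.c_[n,np.ones(len(n))]@np.array(m['R']); c=-np.array(m['R']).T@m['t']
    s=(z-c[2])/d[:,2]; return c+d*s[:,None]
def proj(m,X):
    return cv2.projectPoints(np.array(X,float).reshape(-1,1,3),cv2.Rodrigues(np.array(m['R']))[0],np.array(m['t'],float),K(m),np.array(m['dist_coeffs']))[0].reshape(-1,2)
def cloud(m,d):
    v,u=np.mgrid[:420,:560]; uv=np.c_[u.ravel(),v.ravel()].astype(float).reshape(-1,1,2)
    n=cv2.undistortPoints(uv,K(m),np.array(m['dist_coeffs'])).reshape(-1,2)
    P=np.c_[n,np.ones(len(n))]*d.reshape(-1,1)
    return ((P-m['t'])@np.array(m['R'])).reshape(420,560,3)
def T(s): return Rot.from_quat(s['tcp_rot']),np.array(s['eef_pos'])
def snap(name,fn):
    s=manip.state(); m=manip.camera_model(name); p,d=manip.capture(name)
    cv2.imwrite(f"pics/{fn}.png",p[:,:,::-1]); np.savez(f"{fn}.npz",p=p,d=d); return s,m,p,d
E
python3 - <<'E'
from h import *
m=manip.camera_model("top"); q=np.load("top0.npz"); P=cloud(m,q['d'])
print("cam",-m['R'].T@m['t'])
uv=[(240,158),(291,159),(342,162),(238,184),(289,186),(340,188)]
print(np.round(cast(m,uv,[82]*3+[74]*3),1))
for n,(u,v) in dict(noz1=(279,238),noz2=(358,256),drv=(135,191),bot=(438,186),man=(265,175)).items():
    w=P[v-3:v+4,u-3:u+4].reshape(-1,3); print(n,np.round(np.median(w,0),1))
for n,lo,hi,box in (("nozA",66,120,(255,215,305,260)),("nozB",66,120,(335,230,385,275)),("drv",120,190,(115,170,175,215)),("stand",70,79,(115,170,180,215))):
    x0,y0,x1,y1=box; W=P[y0:y1,x0:x1].reshape(-1,3); W=W[(W[:,2]>lo)&(W[:,2]<hi)]
    r=cv2.minAreaRect(W[:,:2].astype(np.float32)); print(n,len(W),np.round(r[0],1),np.round(r[1],1),round(r[2],1),np.round(np.percentile(W[:,2],[5,50,95])))
w=manip.camera_model("wrist"); R,t=T(manip.state()); c=-w['R'].T@w['t']
print("wrist",w['vfov'],w['cx'],w['cy'],w['dist_coeffs'],"cam in tool",np.round(R.inv().apply(c-t),1),"\n",np.round(w['R']@R.as_matrix(),3),"\n",np.round(R.as_matrix(),3))
E
```

```text
cam [ 465.45281292  -19.61449138 1050.27504052]
[[ 648.6  107.7   82. ]
 [ 645.   -22.5   82. ]
 [ 636.5 -151.8   82. ]
 [ 582.8  113.6   74. ]
 [ 576.9  -17.1   74. ]
 [ 571.1 -147.    74. ]]
noz1 [445.2   7.8 106. ]
noz2 [ 400.7 -186.3  105.3]
drv [556.7 344.3 168.5]
bot [ 561.  -347.6  201. ]
man [609.1  45.9  50. ]
nozA 343 [430.   11.8] [50.3 50.7] 51.9 [ 67. 104. 109.]
nozB 375 [ 390.8 -203.6] [52.1 53.1] 88.4 [ 68. 104. 109.]
drv 155 [555.3 351.6] [21.7 22.2] 1.1 [125. 168. 172.]
stand 150 [556.6 352.9] [70.3 69. ] 80.2 [72. 78. 79.]
wrist 62.666237015052054 279.48110032680944 208.51525007626608 [-0.07060536  0.          0.          0.          0.        ] cam in tool [  71.3    0.7 -133.9] 
 [[ 0.    1.    0.  ]
 [-0.96  0.   -0.28]
 [-0.28 -0.    0.96]] 
 [[ 0.905  0.425 -0.001]
 [ 0.425 -0.905  0.002]
 [ 0.    -0.002 -1.   ]]
```

```bash
cat >> h.py <<'E'
def go(x,y,z,az,s=None):
    "shift and turn in move units to a straight-down pose, tool x at azimuth az deg"
    s=s or manip.state(); R,t=T(s); a=np.radians(az)
    G=Rot.from_matrix(np.array([[np.cos(a),np.sin(a),0],[np.sin(a),-np.cos(a),0],[0,0,-1]]))
    d=R.inv().apply(np.array([x,y,z])-t); r=(R.inv()*G).as_rotvec(degrees=True)
    print("shift",np.round(d/25,3),"turn",np.round(r/8,3)," az now",round(az_of(s),2), "t",round(s['time_s'],2))
def az_of(s):
    x=T(s)[0].as_matrix()[:,0]; return np.degrees(np.arctan2(x[1],x[0]))
E
python3 -c "
from h import *
go(580,-40,340,0)"
```

```text
shift [ 20.32  -13.674  -4.043] turn [-1.600e-02  2.000e-03  3.143e+00]  az now 25.14 t 0.1
```

Emit:
{"op": "carry_out", "data": {"series": [[1, [20.3, -13.7, -4], [0, 0, 3.15]], [1, [20.3, -13.7, -4], [0, 0, 3.15]], [1, [20.3, -13.7, -4], [0, 0, 3.15]], [1, [20.3, -13.7, -4], [0, 0, 3.15]], [1, [20.3, -13.7, -4], [0, 0, 3.15]], [1, [20.3, -13.7, -4], [0, 0, 3.15]], [1, [20.3, -13.7, -4], [0, 0, 3.15]], [1, [20.3, -13.7, -4], [0, 0, 3.15]], [1, [20.3, -13.7, -4], [0, 0, 3.15]], [1, [20.3, -13.7, -4], [0, 0, 3.15]]]}}

```text
time_s: 1.1
eef_pos: [519.0, -140.1, 319.8]
tcp_rot: [1.0, -0.0, -0.0, -0.0]
ft_force: [0.5, -0.2, -0.3]
width: 0.998
finger_force: 0.0
```

```bash
python3 -c "
from h import *
s=manip.state();print(s['eef_pos'],s['joint_pos'],s['ft_force'])
go(580,-40,340,0)"
```

```text
[ 518.95300621 -140.08558536  319.83015996] [-3.94184175e-01 -2.67507137e-02  1.72613158e+00 -1.22157322e-04
  1.44258470e+00  1.17761530e+00] [ 0.5363551  -0.17387658 -0.3158909 ]
shift [ 2.438 -4.006 -0.808] turn [-0.     0.003 -0.007]  az now -0.06 t 1.1
```

Emit:
{"op": "carry_out", "data": {"series": [[1, [2.4, -4, -0.8], [0, 0, 0]], [1, [2.4, -4, -0.8], [0, 0, 0]], [1, [2.4, -4, -0.8], [0, 0, 0]], [1, [2.4, -4, -0.8], [0, 0, 0]], [1, [2.4, -4, -0.8], [0, 0, 0]]]}}

```text
time_s: 1.6
eef_pos: [578.0, -42.7, 339.1]
tcp_rot: [1.0, -0.0, -0.001, 0.0]
ft_force: [-0.0, -1.2, -0.5]
width: 1.001
finger_force: 0.0
```

Run:
```python
from h import *
s,m,p,d=snap("wrist","w1"); P=cloud(m,d); print(s['eef_pos'],az_of(s))
# slab/manifold height check
print("median slab z",np.median(P[...,2][(P[...,2]>-20)&(P[...,2]<20)]), "manifold top", np.median(P[...,2][(P[...,2]>40)&(P[...,2]<58)]))
np.save("P1.npy",P)
import json; json.dump({k:np.array(v).tolist() for k,v in m.items()},open("m1.json","w"))
```

```text
[578.04463943 -42.66583292 339.0590269 ] -0.037818267800129174
median slab z -0.5879905503257713 manifold top 49.29482229323991
```

View pics/w1.png

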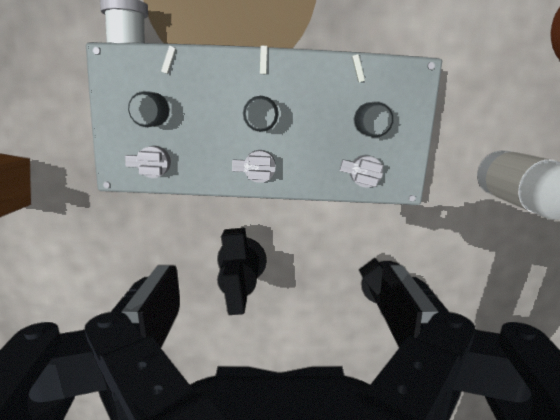

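The wrist view shows the three spigots at (149,109), (261,113) and (374,120). Their ribs are at (169,60), (264,59) and (359,68), and the heads at (153,162), (260,165) and (368,170) with cams pointing left. Nozzle A is at (238,270) and nozzle B, partly hidden by a finger, is at (380,275).

Run:
```python
from h import *
import json
P=np.load("P1.npy"); p=np.load("w1.npz")['p'].astype(int); m={k:np.array(v) for k,v in json.load(open("m1.json")).items()}
Z=P[...,2]
def box(x0,x1,y0,y1):
    M=np.zeros(Z.shape,bool); M[y0:y1,x0:x1]=1; return M
def rect(W): 
    r=cv2.minAreaRect(W.astype(np.float32)); b=cv2.boxPoints(r)
    e=[b[1]-b[0],b[2]-b[1]]; l=max(e,key=np.linalg.norm); return np.array(r[0]),sorted(r[1]),np.degrees(np.arctan2(l[1],l[0]))
for i,(px,ri,hd) in enumerate([((149,109),(169,60),(153,162)),((261,113),(264,59),(260,165)),((374,120),(359,68),(368,170))],1):
    u,v=px; W=P[box(u-25,u+25,v-25,v+25)&(Z>79.5)&(Z<85)]
    c,r=cv2.minEnclosingCircle(W[:,:2].astype(np.float32)); print("port",i,np.round(c,1),round(r,1),len(W),round(np.median(W[:,2]),1))
    u,v=ri; M=(box(u-20,u+20,v-20,v+20)&(p.min(2)>175)).astype(np.uint8)
    n,L,S,C=cv2.connectedComponentsWithStats(M); k=1+np.argmax(S[1:,4]); vv,uu=np.nonzero(L==k)
    W=cast(m,np.c_[uu,vv],54.); rc=rect(W[:,:2]); print("  rib",np.round(rc[0],1),np.round(rc[1],1),round(rc[2],1),"dir from port",np.round(rc[0]-c,1),round(np.degrees(np.arctan2(*(rc[0]-c)[::-1])),1))
    u,v=hd; W=P[box(u-40,u+30,v-25,v+25)&(Z>70.5)&(Z<77)]; rc=rect(W[:,:2]); print("  head",np.round(rc[0],1),np.round(rc[1],1),round(rc[2],1),len(W), "mean",np.round(W.mean(0),1))
    W=P[box(u-40,u+30,v-25,v+25)&(Z>60)&(Z<68)]; rc=rect(W[:,:2]); print("  cam",np.round(rc[0],1),np.round(rc[1],1),round(rc[2],1))
for n,b in (("A",box(205,285,215,325)),("B",box(345,450,240,330))):
    W=P[b&(Z>100)&(Z<110)]; rc=rect(W[:,:2]); print(n,np.round(rc[0],1),np.round(rc[1],1),round(rc[2],1),len(W))
    W=P[b&(Z>45)&(Z<60)]; rc=rect(W[:,:2]); print("  mouth",np.round(W.mean(0),1),len(W))
W=P[box(85,445,35,210)&(Z>46)&(Z<53)]; print("man",*[np.round(x,1) for x in rect(W[:,:2])])
```

```text
port 1 [649.9 107.6] 17.4 85 80.3
  rib [705.  85.] [ 7.2 30.2] -23.2 dir from port [ 55.1 -22.6] -22.3
  head [588.  110.4] [25.7 26.1] -2.8 368 mean [588.5 109.9  73.2]
  cam [590.7 116.5] [37. 51.] 64.2
port 2 [644.3 -21.9] 17.8 95 80.6
  rib [703.3 -24.7] [ 6.8 29.2] -0.7 dir from port [59.  -2.8] -2.7
  head [582.  -19.4] [25.7 27.2] -1.4 386 mean [582.4 -19.2  73.2]
  cam [579.7 -12.9] [37.8 51.2] -70.0
port 3 [ 637.5 -151.2] 18.0 93 80.3
  rib [ 695.2 -133.7] [ 7.  29.9] 18.1 dir from port [57.7 17.5] 16.9
  head [ 576.2 -148.6] [25.9 27.3] -15.2 362 mean [ 576.6 -148.5   73.1]
  cam [ 575.3 -142.1] [37.7 50.5] -81.1
A [433.   13.4] [22.4 55.9] 5.5 759
  mouth [472.6  14.8  54.5] 778
B [0. 0.] [0. 0.] 0.0 0
  mouth [ 426.5 -171.3   54. ] 465
man [631.9 -21.5] [187.  419.2] 87.0
```

```bash
python3 -c "
from h import *
go(433,13.4,200,5.5)"
```

```text
shift [-5.786 -2.258  5.57 ] turn [ 0.004  0.015 -0.702]  az now -0.11 t 1.65
```

Emit:
{"op": "carry_out", "data": {"series": [[1, [-5.8, -2.25, 5.5], [0, 0, -0.7]], [1, [-5.8, -2.25, 5.5], [0, 0, -0.7]], [1, [-5.8, -2.25, 5.5], [0, 0, -0.7]], [1, [-5.8, -2.25, 5.5], [0, 0, -0.7]], [1, [-5.8, -2.25, 5.5], [0, 0, -0.7]], [1, [-5.8, -2.25, 5.5], [0, 0, -0.7]], [1, [-5.8, -2.25, 5.5], [0, 0, -0.7]], [1, [-5.8, -2.25, 5.5], [0, 0, -0.7]]]}}

```text
time_s: 2.45
eef_pos: [436.6, 13.0, 205.1]
tcp_rot: [0.999, 0.048, 0.003, 0.001]
ft_force: [-0.2, 0.3, -0.1]
width: 1.003
finger_force: 0.0
```

```bash
cat >> h.py <<'E'
def rect(W): 
    r=cv2.minAreaRect(W[:,:2].astype(np.float32)); b=cv2.boxPoints(r)
    e=[b[1]-b[0],b[2]-b[1]]; l=max(e,key=np.linalg.norm); return np.round(r[0],1),np.round(sorted(r[1]),1),round(np.degrees(np.arctan2(l[1],l[0])),1)
def near(P,x,y,rad,lo,hi): return P[(np.hypot(P[...,0]-x,P[...,1]-y)<rad)&(P[...,2]>lo)&(P[...,2]<hi)]
E
python3 - <<'E'
from h import *
s,m,p,d=snap("wrist","w2"); P=cloud(m,d); print(s['eef_pos'],az_of(s))
W=near(P,433,13,45,100,110);print(rect(W),len(W),W[:,2].mean()); go(433,13.4,82,5.5)
E
```

```text
[436.62210223  13.01301198 205.07327442] 5.459343592576393
(array([432.8,  13.2]), array([22. , 55.6]), np.float32(5.6)) 2260 105.03455342313927
shift [-0.164 -0.029  4.916] turn [ 0.009 -0.035 -0.004]  az now 5.47 t 2.5
```

View pics/w2.png

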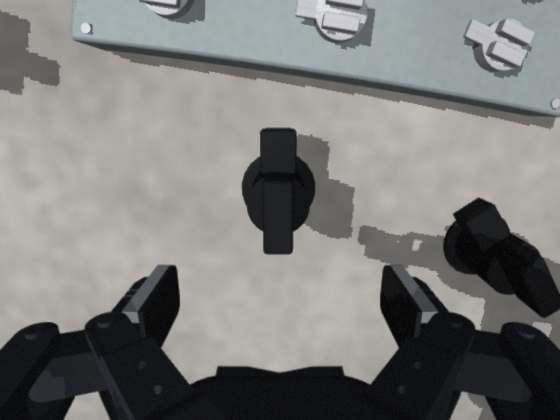

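Nozzle A's fin is centred between the fingers at (279,190), with the mouth toward the manifold. Nozzle B is at (500,255).

Emit:
{"op": "carry_out", "data": {"series": [[1, [-0.1, 0, 2], [0, 0, 0]], [1, [-0.1, 0, 4], [0, 0, 0]], [1, [-0.1, 0, 4.9], [0, 0, 0]], [1, [-0.1, 0, 4.9], [0, 0, 0]], [1, [-0.1, 0, 4.9], [0, 0, 0]], [-1, [-0.1, 0, 4.9], [0, 0, 0]], [-1, [-0.1, 0, 4.9], [0, 0, 0]], [-1, [-0.1, 0, 4.9], [0, 0, 0]], [-1, [-0.1, 0, 4.9], [0, 0, 0]], [-1, [-0.1, 0, 4.9], [0, 0, 0]]]}}

```text
time_s: 3.5
eef_pos: [432.1, 13.7, 80.8]
tcp_rot: [0.999, 0.048, 0.001, 0.0]
ft_force: [1.0, -1.4, 3.7]
width: 0.252
finger_force: 59.5
```

```bash
python3 -c "
from h import *
s=manip.state();print(s['eef_pos'],az_of(s),s['ft_force'],s['width'],s['finger_force'])"
```

```text
[432.07691852  13.74093335  80.80182397] 5.55105928854517 [ 1.00968929 -1.36041213  3.74125342] 0.2515956020208223 59.470455050468445
```

```bash
python3 -c "
from h import *
go(643.3,-21.8,200,-1.7)"
```

```text
shift [ 8.281  2.236 -4.75 ] turn [ 0.005 -0.015  0.906]  az now 5.55 t 3.5
```

Emit:
{"op": "carry_out", "data": {"series": [[-1, [0, 0, -2], [0, 0, 0]], [-1, [0, 0, -4], [0, 0, 0]], [-1, [1.5, 0.4, -4.75], [0, 0, 0.2]], [-1, [3.2, 0.9, -4.75], [0, 0, 0.4]], [-1, [5, 1.3, -4.75], [0, 0, 0.6]], [-1, [6.6, 1.8, -4.75], [0, 0, 0.8]], [-1, [8.3, 2.25, -4.75], [0, 0, 0.9]], [-1, [8.3, 2.25, -4.75], [0, 0, 0.9]], [-1, [8.3, 2.25, -4.75], [0, 0, 0.9]], [-1, [8.3, 2.25, -4.75], [0, 0, 0.9]]]}}

```text
time_s: 4.5
eef_pos: [641.6, -21.6, 197.7]
tcp_rot: [1.0, -0.014, -0.001, -0.0]
ft_force: [-1.2, -0.1, -1.6]
width: 0.251
finger_force: 59.4
```

Run:
```python
from h import *
s,m,p,d=snap("wrist","w3"); P=cloud(m,d); print(s['eef_pos'],az_of(s),s['ft_force'],s['width'],s['finger_force'])
W=near(P,*s['eef_pos'][:2],45,210,235);print(rect(W),len(W)); go(643.3,-21.8,160,-1.7)
```

```text
[641.6113647  -21.61864227 197.66943597] -1.6457351750394265 [-1.15195841 -0.13282626 -1.56852668] 0.25100416474954435 59.404165148735046
(array([649.4, -18.7]), array([60.4, 63.2]), np.float32(51.0)) 11273
shift [0.067 0.007 1.531] turn [-0.002  0.012  0.007]  az now -1.64 t 4.55
```

View pics/w3.png

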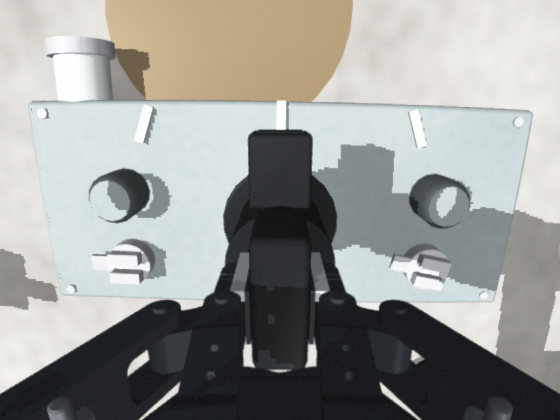

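The nozzle is held upright over port 2. Its mouth at (279,165) lines up with the rib at (281,115), and ports 1 and 3 are visible at (118,195) and (440,200).

Run:
```python
from h import *
m=manip.camera_model("wrist"); P=cloud(m,np.load("w3.npz")['d'])
for x,y in ((650,108),(637.5,-151)):
    W=near(P,x,y,30,79,85); c,r=cv2.minEnclosingCircle(W[:,:2].astype(np.float32)); print(np.round(c,1),round(r,1),len(W))
p=np.load("w3.npz")['p']
b=np.zeros((420,560),np.uint8); b[95:130,268:294]=1
v,u=np.nonzero((p.min(2)>185)&(b>0)); W=cast(m,np.c_[u,v],54.); print(rect(W))
W=near(P,670,-21,60,146,160) ; f=W[W[:,0]>683]; print("mouth front y",np.median(f[:,1]),len(f), W[:,0].max())
```

```text
[650.5 106.8] 18.5 282
[ 638.6 -150.8] 18.8 295
(array([707.9, -24.7]), array([19.7, 21.4]), np.float32(-1.6))
mouth front y -24.095034372592067 57 703.3329238542851
```

Emit:
{"op": "carry_out", "data": {"series": [[-1, [0.08, 0.02, 0.8], [0, 0, 0.07]], [-1, [0.08, 0.02, 1.2], [0, 0, 0.07]], [-1, [0.08, 0.02, 1.4], [0, 0, 0.07]], [-1, [0.08, 0.02, 1.6], [0, 0, 0.07]], [-1, [0.08, 0.02, 1.75], [0, 0, 0.07]], [-1, [0.08, 0.02, 1.75], [0, 0, 0.07]]]}}

```text
time_s: 5.15
eef_pos: [644.9, -22.5, 154.6]
tcp_rot: [1.0, -0.019, -0.0, -0.0]
ft_force: [-0.0, 0.1, -1.0]
width: 0.247
finger_force: 59.4
```

```bash
python3 -c "
from h import *
s=manip.state();print(s['eef_pos'],az_of(s),s['ft_force'],s['moment'],s['width'],s['finger_force']);go(643.7,-22,130.8,-2.2)"
```

```text
[644.85548163 -22.49233083 154.61721894] -2.2173655935608907 [-0.01461162  0.14043656 -0.99706484] [0.01948596 0.01507305 0.04593121] 0.24687689801418305 59.40365195274353
shift [-0.046 -0.018  0.953] turn [-0.001  0.004 -0.002]  az now -2.22 t 5.15
```

Emit:
{"op": "carry_out", "data": {"series": [[-1, [-0.04, 0, 0.3], [0, 0, 0]], [-1, [-0.04, 0, 0.6], [0, 0, 0]], [-1, [-0.04, 0, 0.85], [0, 0, 0]], [-1, [-0.04, 0, 1.0], [0, 0, 0]], [-1, [-0.04, 0, 1.0], [0, 0, 0]], [-1, [-0.04, 0, 1.0], [0, 0, 0]]]}}

```text
time_s: 5.75
eef_pos: [644.5, -22.6, 130.9]
tcp_rot: [1.0, -0.019, 0.0, 0.0]
ft_force: [-3.5, -0.5, 5.2]
width: 0.251
finger_force: 60.2
```

```bash
python3 -c "
from h import *
s=manip.state();print(s['eef_pos'],az_of(s),s['ft_force'],s['moment'],s['width'],s['finger_force']);go(643.7,-22,130.8,-2.2)"
```

```text
[644.46793479 -22.64784928 130.87572338] -2.2141870284554876 [-3.50922538 -0.48157596  5.22302916] [0.05321134 0.48142915 0.03674955] 0.25083539341230343 60.212048292160034
shift [-0.032 -0.025  0.003] turn [ 0.002 -0.003 -0.002]  az now -2.21 t 5.75
```

Emit:
{"op": "carry_out", "data": {"series": [[-1, [0, 0, 0.1], [0, 0, 0]], [-1, [0, 0, 0.1], [0, 0, 0]]]}}

```text
time_s: 5.95
eef_pos: [644.6, -22.6, 130.9]
tcp_rot: [1.0, -0.019, 0.0, 0.0]
ft_force: [-7.1, 1.0, 14.3]
width: 0.247
finger_force: 61.5
```

Emit:
{"op": "carry_out", "data": {"series": [[1, [0, 0, 0], [0, 0, 0]], [1, [0, 0, 0], [0, 0, 0]], [1, [0, 0, 0], [0, 0, 0]], [1, [0, 0, 0], [0, 0, 0]], [1, [0, 0, -1.5], [0, 0, 0]], [1, [0, 0, -3], [0, 0, 0]], [1, [0, 0, -4], [0, 0, 0]], [1, [0, 0, -4], [0, 0, 0]]]}}

```text
time_s: 6.75
eef_pos: [647.5, -22.9, 233.1]
tcp_rot: [1.0, -0.019, 0.005, 0.001]
ft_force: [-0.3, -0.4, 0.4]
width: 1.002
finger_force: 0.0
```

Run:
```python
from h import *
s,m,p,d=snap("wrist","w4"); P=cloud(m,d); print(s['eef_pos'],az_of(s))
W=near(P,644,-22,45,148,162); print(rect(W),len(W),np.median(W[:,2]))
m=manip.camera_model("top"); s,m,p,d=snap("top","top1"); P=cloud(m,d)
W=near(P,393,-203,60,100,110); print("B fin",rect(W),len(W)); W=near(P,393,-203,80,48,62); print("mouth",W.mean(0),len(W))
go(395,-200,205,40)
```

```text
[647.49860506 -22.92344937 233.09331032] -2.217766770121609
(array([645.7, -23.5]), array([21.8, 56. ]), np.float32(-2.8)) 2735 155.14445081363164
B fin (array([ 390.8, -203.9]), array([22.1, 56.8]), np.float32(40.6)) 206
mouth [ 421.99093427 -175.55298467   56.44142728] 175
shift [-9.696  7.48   0.896] turn [ 3.000e-03 -7.000e-03 -5.278e+00]  az now -2.22 t 6.85
```

View pics/top1.png

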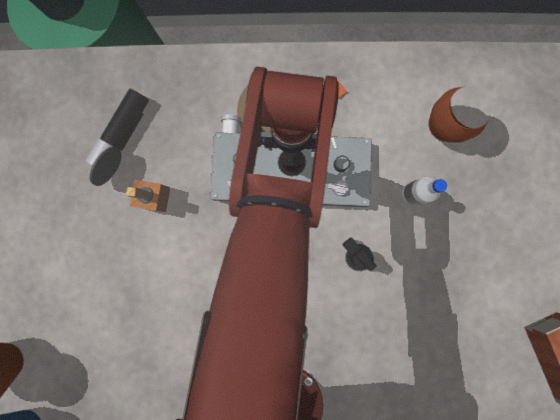

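The top view shows nozzle A on port 2 under the arm and nozzle B still at (358,256). There is no third nozzle anywhere.

Emit:
{"op": "carry_out", "data": {"series": [[1, [-9.8, 7.6, 0.9], [0, 0, -5.3]], [1, [-9.8, 7.6, 0.9], [0, 0, -5.3]], [1, [-9.8, 7.6, 0.9], [0, 0, -5.3]], [1, [-9.8, 7.6, 0.9], [0, 0, -5.3]], [1, [-9.8, 7.6, 0.9], [0, 0, -5.3]], [1, [-9.8, 7.6, 0.9], [0, 0, -5.3]], [1, [-9.8, 7.6, 0.9], [0, 0, -5.3]], [1, [-9.8, 7.6, 0.9], [0, 0, -5.3]], [1, [-9.8, 7.6, 0.9], [0, 0, -5.3]], [1, [-9.8, 7.6, 0.9], [0, 0, -5.3]]]}}

```text
time_s: 7.85
eef_pos: [392.4, -202.2, 204.2]
tcp_rot: [0.939, 0.344, -0.0, -0.001]
ft_force: [-0.8, -0.5, 0.0]
width: 0.995
finger_force: 0.0
```

Run:
```python
from h import *
s,m,p,d=snap("wrist","w5"); P=cloud(m,d); print(s['eef_pos'],az_of(s),s['joint_pos'][5])
W=near(P,391,-204,50,100,110);r=rect(W);print(r,len(W)); go(*r[0],82,r[2])
```

```text
[ 392.38760464 -202.19944791  204.18660218] 40.227385341321 0.2331384675217748
(array([ 394.1, -204.1]), array([21.9, 55.2]), np.float32(39.9)) 2291
shift [-0.006  0.1    4.898] turn [-0.006 -0.001  0.045]  az now 40.26 t 7.9
```

Emit:
{"op": "carry_out", "data": {"series": [[1, [0, 0.08, 2], [0, 0, 0]], [1, [0, 0.08, 4], [0, 0, 0]], [1, [0, 0.08, 4.9], [0, 0, 0]], [1, [0, 0.08, 4.9], [0, 0, 0]], [1, [0, 0.08, 4.9], [0, 0, 0]], [-1, [0, 0.08, 4.9], [0, 0, 0]], [-1, [0, 0.08, 4.9], [0, 0, 0]], [-1, [0, 0.08, 4.9], [0, 0, 0]], [-1, [0, 0.08, 4.9], [0, 0, 0]], [-1, [0, 0.08, 4.9], [0, 0, 0]]]}}

```text
time_s: 8.9
eef_pos: [393.7, -204.7, 83.2]
tcp_rot: [0.939, 0.343, 0.0, 0.001]
ft_force: [0.5, 0.4, 2.7]
width: 0.246
finger_force: 61.4
```

```bash
python3 -c "
from h import *
s=manip.state();print(s['eef_pos'],az_of(s),s['ft_force'],s['width'],s['finger_force']);go(637.5,-151.2,200,17.5)"
```

```text
[ 393.73060112 -204.74305006   83.21317368] 40.1696286126119 [0.45289568 0.36530983 2.68176992] 0.24622798430350643 61.37962102890015
shift [ 8.834  4.659 -4.662] turn [ 0.009 -0.004  2.834]  az now 40.17 t 8.9
```

Emit:
{"op": "carry_out", "data": {"series": [[-1, [0, 0, -2], [0, 0, 0]], [-1, [0, 0, -4], [0, 0, 0]], [-1, [1.5, 0.8, -4.7], [0, 0, 0.5]], [-1, [3.2, 1.6, -4.7], [0, 0, 1]], [-1, [5, 2.5, -4.7], [0, 0, 1.5]], [-1, [6.6, 3.4, -4.7], [0, 0, 2]], [-1, [8.2, 4.3, -4.7], [0, 0, 2.5]], [-1, [8.8, 4.65, -4.7], [0, 0, 2.83]], [-1, [8.8, 4.65, -4.7], [0, 0, 2.83]], [-1, [8.8, 4.65, -4.7], [0, 0, 2.83]]]}}

```text
time_s: 9.9
eef_pos: [635.2, -151.0, 198.3]
tcp_rot: [0.988, 0.153, -0.002, -0.001]
ft_force: [0.4, 0.6, -1.8]
width: 0.251
finger_force: 60.8
```

Run:
```python
from h import *
s,m,p,d=snap("wrist","w6"); P=cloud(m,d); print(s['eef_pos'],az_of(s),s['ft_force'],s['width'],s['finger_force'])
a=np.radians(az_of(s)); t=s['eef_pos']
c=np.round(proj(m,[[638+60*np.cos(np.radians(17.5)),-151.2+60*np.sin(np.radians(17.5)),54]])[0]).astype(int); print(c)
b=np.zeros((420,560),np.uint8); b[max(c[1]-25,0):c[1]+25,c[0]-25:c[0]+25]=1
v,u=np.nonzero((p.min(2)>185)&(b>0)); W=cast(m,np.c_[u,v],54.); print("rib",rect(W),len(W))
W=near(P,650,108,30,79,85); print("port1",cv2.minEnclosingCircle(W[:,:2].astype(np.float32)) if len(W) else 0)
L=(P-t)@np.array([np.cos(a),np.sin(a),0]); N=(P-t)@np.array([-np.sin(a),np.cos(a),0]); M=(L>45)&(L<75)&(abs(N)<25)&(P[...,2]>150)&(P[...,2]<185); print("mouth end L,N",np.percentile(L[M],98),(N[M].max()+N[M].min())/2,M.sum())
go(637.3,-151.4,160,17.5)
```

```text
[ 635.19854965 -150.96589599  198.33857215] 17.608954191286667 [ 0.44219904  0.64845608 -1.77843008] 0.2509027778534437 60.826131105422974
[281 119]
rib (array([ 700.5, -131.5]), array([27.4, 38.7]), np.float32(-72.4)) 1657
port1 0
mouth end L,N 60.992461670720886 -0.20786129028997014 2296
shift [0.098 0.04  1.544] turn [-0.012  0.02   0.008]  az now 17.57 t 9.95
```

View pics/w6.png

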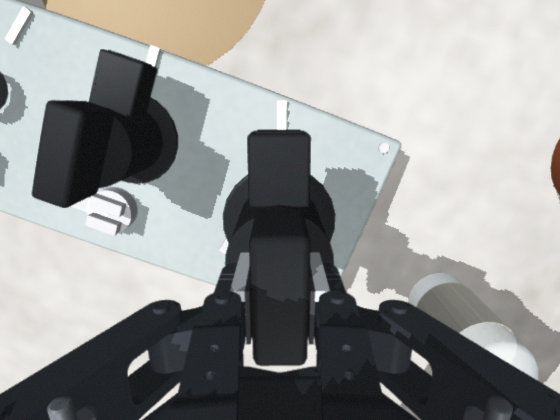

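Nozzle B is held over port 3 and its mouth at (279,168) lines up with the rib at (282,115). Nozzle A sits flush on port 2 at the upper left.

Emit:
{"op": "carry_out", "data": {"series": [[-1, [0.08, 0.02, 0.8], [0, 0, 0]], [-1, [0.08, 0.02, 1.2], [0, 0, 0]], [-1, [0.08, 0.02, 1.4], [0, 0, 0]], [-1, [0.08, 0.02, 1.6], [0, 0, 0]], [-1, [0.08, 0.02, 1.7], [0, 0, 0]], [-1, [0.08, 0.02, 1.7], [0, 0, 0]]]}}

```text
time_s: 10.55
eef_pos: [638.3, -151.2, 157.4]
tcp_rot: [0.988, 0.152, -0.0, -0.0]
ft_force: [1.4, -0.1, -3.0]
width: 0.249
finger_force: 60.9
```

```bash
python3 -c "
from h import *
s=manip.state();print(s['eef_pos'],az_of(s),s['ft_force'],s['moment'],s['width'],s['finger_force']);go(637.3,-151.4,133.2,17.5)"
```

```text
[ 638.26219745 -151.20293605  157.36324858] 17.533332504532698 [ 1.38849608 -0.0820034  -3.03173881] [-0.00284251  0.08780961  0.00653007] 0.2487891083658326 60.92937111854553
shift [-0.039 -0.004  0.967] turn [-0.001  0.001  0.004]  az now 17.53 t 10.55
```

Emit:
{"op": "carry_out", "data": {"series": [[-1, [-0.04, 0, 0.3], [0, 0, 0]], [-1, [-0.04, 0, 0.6], [0, 0, 0]], [-1, [-0.04, 0, 0.85], [0, 0, 0]], [-1, [-0.04, 0, 1.0], [0, 0, 0]], [-1, [-0.04, 0, 1.05], [0, 0, 0]], [-1, [-0.04, 0, 1.05], [0, 0, 0]]]}}

```text
time_s: 11.15
eef_pos: [637.3, -151.2, 133.4]
tcp_rot: [0.988, 0.153, -0.001, -0.0]
ft_force: [-4.3, 2.2, 7.1]
width: 0.249
finger_force: 62.2
```

Emit:
{"op": "carry_out", "data": {"series": [[-1, [0, 0, 0.1], [0, 0, 0]], [-1, [0, 0, 0.1], [0, 0, 0]], [1, [0, 0, 0], [0, 0, 0]], [1, [0, 0, 0], [0, 0, 0]], [1, [0, 0, 0], [0, 0, 0]], [1, [0, 0, 0], [0, 0, 0]], [1, [0, 0, -1.5], [0, 0, 0]], [1, [0, 0, -3], [0, 0, 0]], [1, [0, 0, -4], [0, 0, 0]], [1, [0, 0, -4], [0, 0, 0]]]}}

```text
time_s: 12.15
eef_pos: [640.6, -152.5, 236.8]
tcp_rot: [0.988, 0.152, 0.004, 0.002]
ft_force: [-0.0, -0.3, 0.7]
width: 1.0
finger_force: 0.0
```

Run:
```python
from h import *
s,m,p,d=snap("wrist","w7"); P=cloud(m,d); print(s['eef_pos'],az_of(s),s['ft_force'])
W=near(P,638,-151,45,148,162); print(rect(W),len(W),np.median(W[:,2])); go(556,352,330,0)
```

```text
[ 640.57811845 -152.50939809  236.8032181 ] 17.543385008962325 [-0.00873331 -0.29246501  0.70210631]
(array([ 638.9, -151.4]), array([22. , 55.8]), np.float32(16.8)) 2642 155.11219801596278
shift [  2.924 -20.212  -3.9  ] turn [ 0.018 -0.034  2.193]  az now 17.54 t 12.2
```

Emit:
{"op": "carry_out", "data": {"series": [[1, [2.9, -20.2, -2.2], [0, 0, -9.2]], [1, [2.9, -20.2, -2.2], [0, 0, -9.2]], [1, [2.9, -20.2, -2.2], [0, 0, -9.2]], [1, [2.9, -20.2, -2.2], [0, 0, -9.2]], [1, [2.9, -20.2, -2.2], [0, 0, -9.2]], [1, [2.9, -20.2, -2.2], [0, 0, -9.2]], [1, [2.9, -20.2, -2.2], [0, 0, -9.2]], [1, [2.9, -20.2, -2.2], [0, 0, -9.2]], [1, [2.9, -20.2, -2.2], [0, 0, -9.2]], [1, [2.9, -20.2, -2.2], [0, 0, -9.2]]]}}

```text
time_s: 13.2
eef_pos: [554.9, 340.5, 282.0]
tcp_rot: [0.699, 0.715, -0.002, -0.001]
ft_force: [0.8, 0.0, 0.8]
width: 1.001
finger_force: 0.0
```

```bash
python3 -c "
from h import *
s=manip.state();print(s['eef_pos'],az_of(s),s['joint_pos']);go(556,352,280,91)"
```

```text
[554.9020817  340.4793241  282.00992277] 91.2263167065361 [ 4.42677826e-01  2.44029386e-01  1.50058703e+00 -1.31612370e-04
  1.40112224e+00  4.21300438e-01]
shift [0.46  0.054 0.079] turn [-0.027  0.013  0.028]  az now 91.23 t 13.2
```

Emit:
{"op": "carry_out", "data": {"series": [[1, [0.45, 0, 0], [0, 0, 0]], [1, [0.45, 0, 0], [0, 0, 0]], [1, [0.45, 0, 0], [0, 0, 0]]]}}

```text
time_s: 13.5
eef_pos: [555.9, 349.0, 282.6]
tcp_rot: [0.7, 0.714, -0.002, -0.0]
ft_force: [0.1, 0.8, 0.0]
width: 0.999
finger_force: 0.0
```

Run:
```python
from h import *
s,m,p,d=snap("wrist","w8"); P=cloud(m,d); print(s['eef_pos'],az_of(s),s['joint_pos'][[0,5]])
W=near(P,556,352,25,165,173);r=rect(W);print(r,len(W),W[:,2].mean())
W=near(P,556,352,60,76,80.5);print("stand",rect(W)); W=near(P,556,352,24,83,88); print("collar",cv2.minEnclosingCircle(W[:,:2].astype(np.float32)),len(W))
```

```text
[555.88449966 348.97239094 282.58509976] 91.1259193955758 [0.45423846 0.43477766]
(array([558.3, 353.9]), array([21.9, 22.7]), np.float32(84.1)) 822 168.84580238890322
stand (array([558.3, 354.1]), array([70.2, 70.3]), np.float32(-9.8))
collar ((558.1817016601562, 354.052001953125), 21.034170150756836) 658
```

View pics/w8.png

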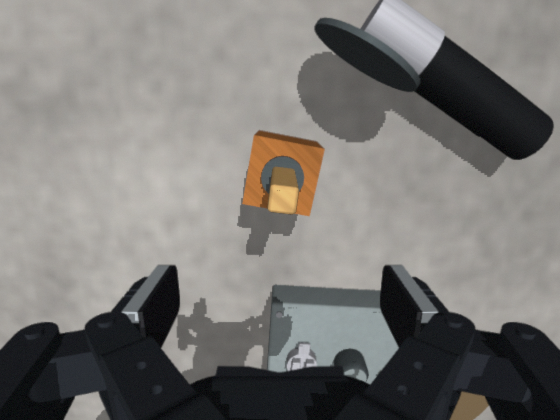

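The wrist view shows the driver's square handle at (283,198), upright and centred in the stand.

```bash
python3 -c "
from h import *
go(558.3,353.9,124,84.5)"
```

```text
shift [0.23  0.102 6.359] turn [-0.016  0.016  0.82 ]  az now 91.06 t 13.55
```

Emit:
{"op": "carry_out", "data": {"series": [[1, [0.2, 0.1, 1.5], [0, 0, 0.8]], [1, [0.2, 0.1, 3], [0, 0, 0.8]], [1, [0.2, 0.1, 4.5], [0, 0, 0.8]], [1, [0.2, 0.1, 5.6], [0, 0, 0.8]], [1, [0.2, 0.1, 6.35], [0, 0, 0.8]], [1, [0.2, 0.1, 6.35], [0, 0, 0.8]], [1, [0.2, 0.1, 6.35], [0, 0, 0.8]]]}}

```text
time_s: 14.25
eef_pos: [559.1, 353.7, 125.8]
tcp_rot: [0.74, 0.673, -0.001, -0.0]
ft_force: [0.1, 0.7, 0.7]
width: 1.0
finger_force: 0.0
```

```bash
python3 -c "
from h import *
s=manip.state();print(s['eef_pos'],az_of(s),s['ft_force'])
go(558.3,353.9,124,84.5)"
```

```text
[559.11993132 353.69091526 125.80558056] 84.61858066117715 [0.13591767 0.67042958 0.72131081]
shift [ 0.005 -0.033  0.072] turn [-0.006  0.005  0.015]  az now 84.62 t 14.25
```

Emit:
{"op": "carry_out", "data": {"series": [[-1, [0, -0.02, 0.05], [0, 0, 0]], [-1, [0, -0.02, 0.05], [0, 0, 0]], [-1, [0, -0.02, 0.05], [0, 0, 0]], [-1, [0, -0.02, 0.05], [0, 0, 0]], [-1, [0, -0.02, 0.05], [0, 0, 0]], [-1, [0, -0.02, 0.05], [0, 0, 0]], [-1, [0, -0.02, 0.05], [0, 0, 0]]]}}

```text
time_s: 14.95
eef_pos: [558.6, 355.7, 125.6]
tcp_rot: [0.739, 0.674, 0.001, 0.0]
ft_force: [-0.7, -0.1, 2.9]
width: 0.249
finger_force: 59.0
```

Run:
```python
from h import *
s=manip.state();print(s['eef_pos'],az_of(s),s['ft_force'],s['width'],s['finger_force'])
```

```text
[558.57797699 355.7157808  125.58043355] 84.75085907670434 [-0.67308221 -0.07029659  2.8739383 ] 0.24861381575412253 59.02736306190491
```

Emit:
{"op": "carry_out", "data": {"series": [[-1, [0, 0, -1], [0, 0, 0]], [-1, [0, 0, -2], [0, 0, 0]], [-1, [0, 0, -3], [0, 0, 0]], [-1, [0, 0, -4], [0, 0, 0]], [-1, [0, 0, -5], [0, 0, 0]], [-1, [0, 0, -5], [0, 0, 0]], [-1, [0, 0, -5], [0, 0, 0]]]}}

```text
time_s: 15.65
eef_pos: [558.1, 355.3, 249.1]
tcp_rot: [0.739, 0.674, -0.0, -0.0]
ft_force: [-0.4, 0.1, -0.8]
width: 0.249
finger_force: 59.0
```

Run:
```python
from h import *
s,m,p,d=snap("side","s1"); print(s['eef_pos'],az_of(s),s['ft_force'],s['width'])
u,v=proj(m,[s['eef_pos']-[0,0,100]])[0].astype(int); print(u,v)
x0=max(min(u-100,360),0); y0=max(min(v-75,270),0)
cv2.imwrite("pics/s1c.png",cv2.resize(p[y0:y0+150,x0:x0+200,::-1],None,fx=4,fy=4,interpolation=cv2.INTER_CUBIC)); print(x0,y0)
go(582,-19,260,84.5)
```

```text
[558.06537963 355.33236328 249.11242045] 84.74215680838591 [-0.42140261  0.12699995 -0.80658459] 0.2491164307580237
187 359
87 270
shift [-14.805   2.353  -0.478] turn [-0.018  0.012  0.03 ]  az now 84.74 t 15.7
```

View pics/s1c.png

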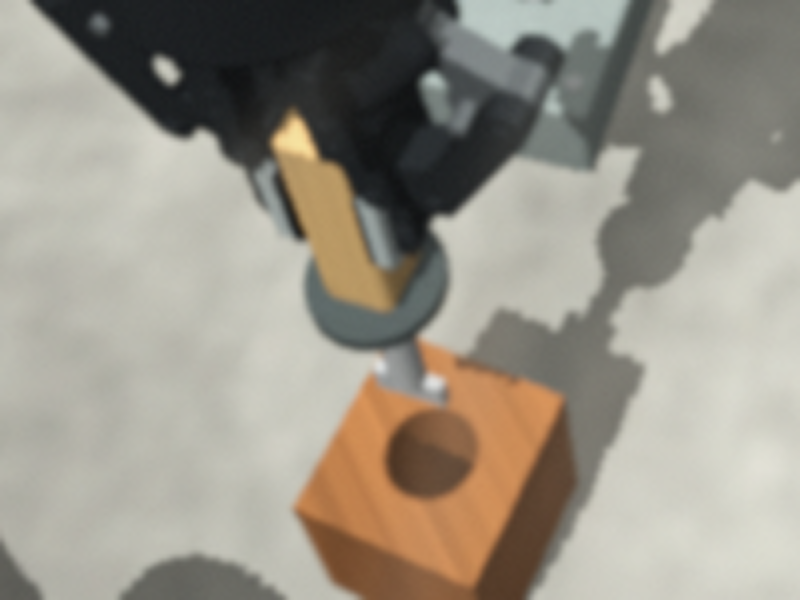

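The side crop shows the driver held clear of the stand. The flat blade, (378,385) to (445,400), lies across the picture, so it is along world x, which is the tool's y.

```bash
python3 -c "
from h import *
go(580.7,-19,225,176)"
```

```text
shift [-14.807   2.305   0.922] turn [-2.3000e-02 -6.0000e-03 -1.1407e+01]  az now 84.74 t 15.7
```

Emit:
{"op": "carry_out", "data": {"series": [[-1, [-1.5, 0.25, 0], [0, 0, -1.1]], [-1, [-3, 0.5, 0], [0, 0, -2.2]], [-1, [-4.5, 0.75, 0], [0, 0, -3.3]], [-1, [-6, 1, 0], [0, 0, -4.4]], [-1, [-7.5, 1.2, 0], [0, 0, -5.5]], [-1, [-9, 1.4, 0], [0, 0, -6.6]], [-1, [-10.5, 1.65, 0], [0, 0, -7.6]], [-1, [-12, 1.9, 0], [0, 0, -8.6]], [-1, [-13.5, 2.1, 0], [0, 0, -9.6]], [-1, [-14.8, 2.3, 0.3], [0, 0, -10.6]]]}}

```text
time_s: 16.7
eef_pos: [580.7, -20.2, 240.4]
tcp_rot: [0.089, 0.996, -0.0, -0.001]
ft_force: [-0.1, 0.7, -0.7]
width: 0.249
finger_force: 59.0
```

```bash
python3 -c "
from h import *
s=manip.state();print(s['eef_pos'],az_of(s),s['joint_pos'],s['width']);go(580.7,-19,225,176)"
```

```text
[580.74905368 -20.16158581 240.44618496] 169.83267049100036 [-1.55313133e-01  1.24805551e-01  1.71692677e+00 -2.90851891e-04
  1.30195950e+00 -1.54857888e+00] 0.24897301730828786
shift [0.009 0.046 0.618] turn [-0.002 -0.015 -0.771]  az now 169.83 t 16.7
```

Emit:
{"op": "carry_out", "data": {"series": [[-1, [0, 0.04, 0.3], [0, 0, -0.77]], [-1, [0, 0.04, 0.6], [0, 0, -0.77]], [-1, [0, 0.04, 0.6], [0, 0, -0.77]], [-1, [0, 0.04, 0.6], [0, 0, -0.77]], [-1, [0, 0.04, 0.6], [0, 0, -0.77]]]}}

```text
time_s: 17.2
eef_pos: [581.8, -16.6, 227.2]
tcp_rot: [0.037, 0.999, 0.0, -0.0]
ft_force: [-0.3, -0.1, -0.8]
width: 0.25
finger_force: 59.1
```

Run:
```python
from h import *
s,m,p,d=snap("wrist","w9"); P=cloud(m,d); np.save("P9.npy",P); print(s['eef_pos'],az_of(s),s['ft_force'])
print(proj(m,[[582.4,-19.2,74],[576.6,-148.5,74],s['eef_pos']-[0,0,120.6]]).round())
cv2.imwrite("pics/w9c.png",cv2.resize(p[110:310,140:400,::-1],None,fx=3,fy=3,interpolation=cv2.INTER_CUBIC))
```

```text
[581.78675168 -16.58432777 227.22244839] 175.72216201220405 [-0.25465131 -0.13322291 -0.76171601]
[[277. 195.]
 [129. 199.]
 [280. 204.]]
```

View pics/w9c.png

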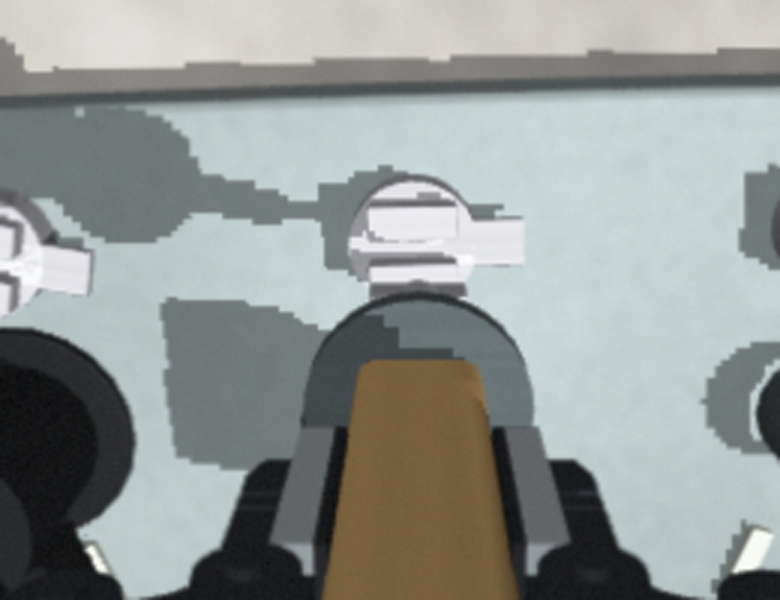

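The crop shows head 2 at (412,240) with its cam toward +y. A dark strip at (370–467, 290) just above the collar may be the blade tip, so I'll check it against depth.

Run:
```python
from h import *
P=np.load("P9.npy"); Z=P[...,2]; p=np.load("w9.npz")['p']
r0=110+290//3; print("row",r0,np.round(Z[r0-4:r0+4,140+418//3],0), np.round(Z[r0,258:302:4]))
# blade points
M=(Z>92)&(Z<125)&(np.abs(P[...,0]-582)<30)&(np.abs(P[...,1]+17)<25); W=P[M]; print("blade",len(W), np.round(W.min(0),1),np.round(W.max(0),1),rect(W))
for c in ((582.4,-19.2),(576.6,-148.5),(588.5,110)):
    W=near(P,*c,22,71.5,77); print("cheeks",rect(W),len(W),np.round(W[:,2].mean(),1))
    L=(W[:,:2]-W[:,:2].mean(0)).astype(np.float32)
    k=cv2.kmeans(L,2,None,(3,50,.01),5,cv2.KMEANS_PP_CENTERS); C=k[2]; dd=C[0]-C[1]; print("  sep",np.linalg.norm(dd),"slot az",(np.degrees(np.arctan2(dd[1],dd[0]))+90)%180, "mid",C.mean(0)+W[:,:2].mean(0))
    for i in (0,1): print("   ",rect(W[k[1].ravel()==i]))
    W=P[(np.hypot(P[...,0]-c[0],P[...,1]-c[1])>17)&(np.hypot(P[...,0]-c[0],P[...,1]-c[1])<36)&(Z>60.5)&(Z<66)]; 
    if len(W): q=W[:,:2].mean(0)-c; print("  cam az",np.degrees(np.arctan2(q[1],q[0])),len(W))
```

```text
row 206 [ 74. 119. 121. 123. 126. 182. 183. 185.] [ 49.  51. 112. 112. 122. 126. 125. 112. 113. 111.  49.]
blade 135 [577.2 -29.3 104.5] [583.   -5.6 125. ] (array([579.9, -17.4]), array([ 5.3, 23.8]), np.float32(87.6))
cheeks (array([579.6, -18.7]), array([23. , 26.1]), np.float32(88.7)) 530 73.2
  sep 14.616535 slot az 87.53931 mid [580.32769123 -18.71585545]
    (array([573.1, -18.6]), array([10.1, 26. ]), np.float32(88.0))
    (array([587.7, -19.3]), array([ 6.2, 25.5]), np.float32(89.8))
  cam az 106.38087597859604 489
cheeks (array([ 575.5, -148.5]), array([26.8, 27.5]), np.float32(-14.1)) 654 73.1
  sep 17.113008 slot az 76.129135 mid [ 575.46698644 -148.02709696]
    (array([ 583.9, -150.3]), array([10.3, 26.1]), np.float32(75.5))
    (array([ 567.2, -146.4]), array([10.4, 26.8]), np.float32(75.9))
  cam az 91.72555264201065 483
cheeks (array([587.1, 110.4]), array([26.6, 27. ]), np.float32(-3.3)) 643 73.2
  sep 17.072979 slot az 87.28836 mid [587.27444551 110.0965214 ]
    (array([578.7, 110.7]), array([ 9.8, 26.3]), np.float32(84.9))
    (array([595.7, 110.2]), array([ 9.9, 25.8]), np.float32(85.8))
  cam az 102.81373441182777 437
```

Run:
```python
from h import *
P=np.load("P9.npy"); Z=P[...,2]
B=(np.abs(P[...,0]-582)<30)&(np.abs(P[...,1]+17)<25)
for lo,hi in ((100,107),(107,110),(110,113),(113,116),(116,119),(119,122),(122,126)):
    W=P[B&(Z>lo)&(Z<hi)]
    if len(W)>3: print(lo,hi,len(W),"x med",np.round(np.median(W[:,0]),1),"y",np.round([W[:,1].min(),W[:,1].max()],1), "fit slope deg",np.round(np.degrees(np.arctan(np.polyfit(W[:,1],W[:,0],1)[0])),1))
s=manip.state(); print(s['eef_pos'],az_of(s))
```

```text
100 107 12 x med 581.7 y [-28.8  -7.5] fit slope deg 3.7
107 110 21 x med 581.4 y [-28.7  -6. ] fit slope deg 4.3
110 113 24 x med 581.2 y [-29.3  -6.1] fit slope deg 4.4
113 116 17 x med 581.8 y [-28.5  -6.3] fit slope deg 4.4
116 119 27 x med 581.0 y [-29.2  -5.6] fit slope deg 3.5
119 122 21 x med 578.8 y [-29.   -6.5] fit slope deg 4.2
122 126 17 x med 578.0 y [-20.8 -13.6] fit slope deg 3.5
[581.98494874 -16.67867154 227.54634843] 175.72695128896754
```

Emit:
{"op": "carry_out", "data": {"series": [[-1, [0.067, -0.065, 0.4], [0, 0, -0.18]], [-1, [0.067, -0.065, 0.8], [0, 0, -0.18]], [-1, [0.067, -0.065, 1.15], [0, 0, -0.18]], [-1, [0.067, -0.065, 1.15], [0, 0, -0.18]], [-1, [0.067, -0.065, 1.15], [0, 0, -0.18]], [-1, [0.067, -0.065, 1.15], [0, 0, -0.18]]]}}

```text
time_s: 17.85
eef_pos: [580.3, -18.9, 198.8]
tcp_rot: [0.025, 1.0, -0.0, 0.0]
ft_force: [1.2, -0.7, -0.3]
width: 0.247
finger_force: 59.1
```

Run:
```python
from h import *
s,m,p,d=snap("wrist","w10"); P=cloud(m,d); Z=P[...,2]; print(s['eef_pos'],az_of(s),s['ft_force'])
B=(np.abs(P[...,0]-582)<30)&(np.abs(P[...,1]+19)<25)
W=P[B&(Z>80)&(Z<90)]; print("blade",len(W),np.median(W[:,0]),W[:,1].min(),W[:,1].max())
W=P[B&(Z>71.5)&(Z<76)&(P[...,0]<579)]; print("cheek",rect(W),len(W))
```

```text
[580.26481183 -18.91949679 198.79844154] 177.1358751243149 [ 1.24550122 -0.67628026 -0.3159419 ]
blade 72 580.0439835484367 -31.75144442033584 -7.9238770483821
cheek (array([572.9, -18.6]), array([ 9.8, 24.9]), np.float32(86.7)) 413
```

Emit:
{"op": "carry_out", "data": {"series": [[-1, [0.02, 0.035, 0], [0, 0, 0]], [-1, [0.02, 0.035, 0.1], [0, 0, 0]], [-1, [0.02, 0.035, 0.2], [0, 0, 0]], [-1, [0.02, 0.035, 0.3], [0, 0, 0]], [-1, [0.02, 0.035, 0.38], [0, 0, 0]], [-1, [0.02, 0.035, 0.38], [0, 0, 0]]]}}

```text
time_s: 18.5
eef_pos: [579.1, -17.9, 188.4]
tcp_rot: [0.025, 1.0, 0.0, -0.001]
ft_force: [-0.1, 0.1, -0.6]
width: 0.251
finger_force: 59.1
```

Emit:
{"op": "carry_out", "data": {"series": [[-1, [0, 0, 0.12], [0, 0, 0]], [-1, [0, 0, 0.12], [0, 0, 0]], [-1, [-0.01, 0.013, 0.12], [0, 0, 0.75]], [-1, [-0.015, 0.02, 0.12], [0, 0, 1.5]], [-1, [-0.017, 0.024, 0.12], [0, 0, 2.25]], [-1, [-0.019, 0.026, 0.12], [0, 0, 3.0]], [-1, [-0.026, 0.032, 0.12], [0, 0, 3.75]], [-1, [-0.034, 0.036, 0.12], [0, 0, 4.5]], [-1, [-0.041, 0.04, 0.12], [0, 0, 5.25]], [-1, [-0.048, 0.042, 0.12], [0, 0, 6]]]}}

```text
time_s: 19.5
eef_pos: [580.9, -17.0, 185.9]
tcp_rot: [0.431, 0.902, 0.0, 0.0]
ft_force: [0.3, -0.9, -2.0]
width: 0.248
finger_force: 59.1
```

Run:
```python
from h import *
s=manip.state(); print(s['eef_pos'],az_of(s),s['ft_force'],s['moment'],s['width'],s['joint_pos'][5])
```

```text
[580.90744975 -17.00458438 185.92358098] 128.91072624158443 [ 0.29767887 -0.91255681 -1.98136672] [-0.02234687 -0.10191456  0.14360133] 0.24790067769940294 -0.8290540094893504
```

Emit:
{"op": "carry_out", "data": {"series": [[-1, [-0.01, 0.013, 0], [0, 0, 0.75]], [-1, [-0.015, 0.02, 0], [0, 0, 1.5]], [-1, [-0.017, 0.024, 0], [0, 0, 2.25]], [-1, [-0.019, 0.026, 0], [0, 0, 3.0]], [-1, [-0.026, 0.032, 0], [0, 0, 3.75]], [-1, [-0.034, 0.036, 0], [0, 0, 4.5]], [-1, [-0.041, 0.04, 0], [0, 0, 5.25]], [-1, [-0.044, 0.042, 0], [0, 0, 5.5]]]}}

```text
time_s: 20.3
eef_pos: [582.2, -17.1, 185.9]
tcp_rot: [0.737, 0.676, -0.0, -0.0]
ft_force: [-1.3, -0.5, -2.1]
width: 0.253
finger_force: 59.1
```

Run:
```python
from h import *
s=manip.state(); print(s['eef_pos'],az_of(s),s['ft_force'],s['moment'],s['width'],s['joint_pos'][5])
```

```text
[582.20065206 -17.13485825 185.89591195] 85.00730407256422 [-1.33984815 -0.51358057 -2.06410613] [-0.03697915  0.03416398  0.04241096] 0.25310197590236255 -0.06272307927750628
```

Now continuing past the blade's slack until the stop shows in the moment.

Emit:
{"op": "carry_out", "data": {"series": [[-1, [-0.002, 0.004, 0], [0, 0, 0.4]], [-1, [-0.003, 0.007, 0], [0, 0, 0.8]], [-1, [-0.003, 0.007, 0], [0, 0, 0.8]]]}}

```text
time_s: 20.6
eef_pos: [582.3, -17.2, 185.9]
tcp_rot: [0.773, 0.634, -0.0, -0.0]
ft_force: [0.3, 0.3, -0.6]
width: 0.248
finger_force: 59.1
```

Run:
```python
from h import *
s=manip.state(); print(s['eef_pos'],az_of(s),s['ft_force'],s['moment'],s['width'],s['joint_pos'][5])
```

```text
[582.33416249 -17.19993723 185.90588425] 78.76121368071712 [ 0.34405552  0.34139662 -0.62992826] [-0.02551403  0.02707082  0.03959007] 0.24789444217428075 0.046224166973486844
```

Run:
```python
from h import *
s,m,p,d=snap("wrist","w11")
u,v=proj(m,[[582,-19,74]])[0].astype(int); print(u,v)
x0=max(u-110,0);y0=max(v-90,0); cv2.imwrite("pics/w11c.png",cv2.resize(p[y0:y0+180,x0:x0+220,::-1],None,fx=3,fy=3,interpolation=cv2.INTER_CUBIC))
```

```text
278 209
```

View pics/w11c.png

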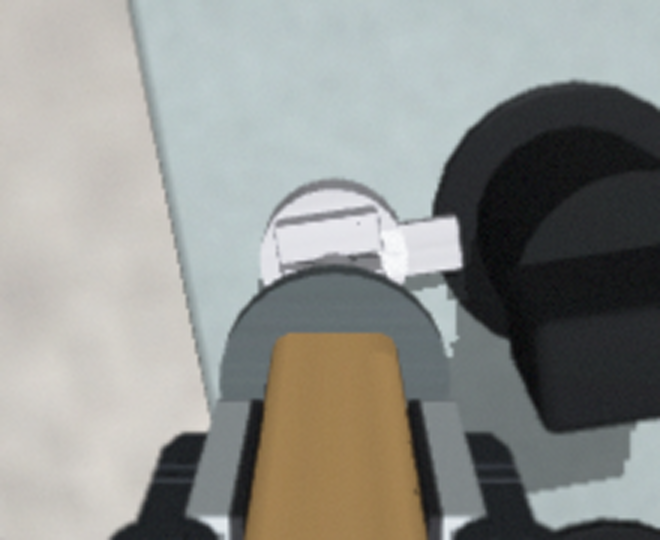

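The cam now points to the nozzle and reaches over its flange at (450,245). I'll push a bit more to confirm the stop.

Emit:
{"op": "carry_out", "data": {"series": [[-1, [-0.001, 0.003, 0], [0, 0, 0.3]], [-1, [-0.002, 0.005, 0], [0, 0, 0.6]], [-1, [-0.002, 0.005, 0], [0, 0, 0.6]]]}}

```text
time_s: 20.95
eef_pos: [582.4, -17.3, 185.9]
tcp_rot: [0.798, 0.603, -0.0, 0.0]
ft_force: [-0.0, 0.4, -2.0]
width: 0.251
finger_force: 59.1
```

Run:
```python
from h import *
s,m,p,d=snap("wrist","w12"); print(s['eef_pos'],az_of(s),s['ft_force'],s['moment'],s['width'],s['joint_pos'][5])
P=cloud(m,d); W=near(P,582,-19,22,71.5,77); W=W[W[:,1]>-18]; print(rect(W),len(W))
W=near(P,582,-19,36,61,66); W=W[W[:,0]>599]; print("cam end",rect(W),len(W),W.mean(0))
```

```text
[582.437887   -17.3005461  185.91248014] 74.12179786476891 [-0.03746124  0.42812052 -2.0134126 ] [0.02150346 0.03130148 0.65801647] 0.2509713726491356 0.12749730788714073
(array([582.4, -10.7]), array([10.8, 25.9]), np.float32(-3.6)) 465
cam end (array([606.8, -20. ]), array([15.7, 16.1]), np.float32(-2.6)) 370 [606.85378018 -20.01440056  63.16705085]
```

Emit:
{"op": "carry_out", "data": {"series": [[-1, [0, 0, 0], [0, 0, -0.5]], [-1, [0, 0, 0], [0, 0, -0.9]], [-1, [0, 0, 0], [0, 0, -0.9]], [-1, [0, 0, -0.5], [0, 0, -0.9]], [-1, [0, 0, -1], [0, 0, -0.9]], [-1, [0, 0, -1.7], [0, 0, -0.9]], [-1, [0, 0, -1.7], [0, 0, -0.9]]]}}

```text
time_s: 21.7
eef_pos: [585.3, -17.7, 233.3]
tcp_rot: [0.76, 0.65, 0.003, 0.003]
ft_force: [-0.4, -0.6, -0.6]
width: 0.253
finger_force: 59.1
```

Run:
```python
from h import *
s,m,p,d=snap("wrist","w13"); print(s['eef_pos'],az_of(s),s['ft_force'],s['moment'],s['width'])
P=cloud(m,d); W=near(P,582,-19,22,71.5,77); W=W[W[:,1]>-18]; print(rect(W),len(W))
W=near(P,644.4,-22,45,148,162); print("noz2",rect(W),len(W))
go(573.3,-147.3,227,165.7)
```

```text
[585.28936168 -17.69639052 233.31423299] 81.11445124296554 [-0.39755099 -0.57946698 -0.60028772] [0.0144962  0.00066365 0.0081357 ] 0.2529476318386334
(array([582.3, -10.5]), array([10.1, 25.9]), np.float32(-2.3)) 331
noz2 (array([645.2, -23. ]), array([22.5, 55.6]), np.float32(-2.4)) 2853
shift [-5.195  0.362  0.185] turn [  0.035   0.03  -10.573]  az now 81.12 t 21.75
```

Emit:
{"op": "carry_out", "data": {"series": [[-1, [-0.5, 0.04, 0], [0, 0, -1.05]], [-1, [-1, 0.07, 0], [0, 0, -2.1]], [-1, [-1.6, 0.1, 0], [0, 0, -3.15]], [-1, [-2.1, 0.15, 0], [0, 0, -4.2]], [-1, [-2.6, 0.2, 0], [0, 0, -5.25]], [-1, [-3.1, 0.2, 0], [0, 0, -6.3]], [-1, [-3.6, 0.25, 0], [0, 0, -7.35]], [-1, [-4.2, 0.3, 0], [0, 0, -8.4]], [-1, [-4.7, 0.33, 0], [0, 0, -9.45]], [-1, [-5.2, 0.36, 0], [0, 0, -10.5]]]}}

```text
time_s: 22.75
eef_pos: [570.9, -147.6, 227.8]
tcp_rot: [0.127, 0.992, 0.0, -0.001]
ft_force: [1.2, -0.3, -1.3]
width: 0.248
finger_force: 59.2
```

Emit:
{"op": "carry_out", "data": {"series": [[-1, [0, 0, 0], [0, 0, 0]], [-1, [0, 0, 0], [0, 0, 0]], [-1, [0, 0, 0], [0, 0, 0]]]}}

```text
time_s: 23.05
eef_pos: [571.3, -146.5, 228.2]
tcp_rot: [0.13, 0.991, 0.0, -0.0]
ft_force: [0.2, -0.2, -1.9]
width: 0.249
finger_force: 59.1
```

```bash
cat > hv.py <<'E'
from h import *
import sys
hx,hy,fn=float(sys.argv[1]),float(sys.argv[2]),sys.argv[3]
s,m,p,d=snap("wrist",fn); P=cloud(m,d); a=np.radians(az_of(s)); t=np.array(s['eef_pos'])
print(t,az_of(s),s['ft_force'],s['width'])
X=np.array([np.cos(a),np.sin(a),0]); Y=np.array([np.sin(a),-np.cos(a),0])
def loc(Q): return np.c_[(Q-t)@X,(Q-t)@Y,Q[:,2]]   # tool-frame x,y, world z
tip=t[2]-120.6
B=P[(np.hypot(P[...,0]-t[0],P[...,1]-t[1])<25)&(P[...,2]>tip+1)&(P[...,2]<tip+11)]; L=loc(B)
bl=[np.median(L[:,0])-2,(L[:,1].min()+L[:,1].max())/2]; print("blade tool xy",np.round(bl,2),np.round([L[:,1].min(),L[:,1].max()],1),len(L))
W=near(P,hx,hy,22,71.5,76); print("head",rect(W),len(W))
L=loc(W); c,sz,an=rect(L); k=W@X; k1=W[(W-t)@X>((W[:,:2].mean(0)-t[:2])@X[:2])+2]; r=rect(k1); print("camera-side cheek",r,len(k1)); q=loc(np.array([[*r[0],74]]))[0]; print(" slot centre tool xy (cheek -8.5)",np.round([q[0]-8.5,q[1]],2)," slot centre from all",c,sz, "slot az err vs blade", an)
E
python3 hv.py 575.5 -148.4 w14
```

```text
[ 571.28332511 -146.46951549  228.18070054] 165.03808938281367 [ 0.19656274 -0.17339377 -1.93482649] 0.24939962666269003
blade tool xy [-1.84 -0.74] [-12.7  11.2] 61
head (array([ 571. , -147.6]), array([17.8, 25.1]), np.float32(75.8)) 356
camera-side cheek (array([ 564.5, -145.8]), array([ 3.9, 24.9]), np.float32(77.3)) 123
 slot centre tool xy (cheek -8.5) [-1.77 -1.1 ]  slot centre from all [-0.  -1.1] [17.8 25.1] slot az err vs blade 89.2
```

Emit:
{"op": "carry_out", "data": {"series": [[-1, [-0.108, -0.006, 0.4], [0, 0, -0.09]], [-1, [-0.108, -0.006, 0.8], [0, 0, -0.09]], [-1, [-0.108, -0.006, 1.15], [0, 0, -0.09]], [-1, [-0.108, -0.006, 1.15], [0, 0, -0.09]], [-1, [-0.108, -0.006, 1.15], [0, 0, -0.09]], [-1, [-0.108, -0.006, 1.15], [0, 0, -0.09]]]}}

```text
time_s: 23.7
eef_pos: [574.2, -148.1, 200.0]
tcp_rot: [0.123, 0.992, -0.0, 0.0]
ft_force: [1.1, -0.5, -1.4]
width: 0.249
finger_force: 59.1
```

```bash
python3 hv.py 575.5 -148.4 w15
```

```text
[ 574.22602423 -148.09100166  200.00435973] 165.85354024746775 [ 1.14453727 -0.5027957  -1.43169741] 0.248895212397804
blade tool xy [-1.97 -0.79] [-12.7  11.2] 66
head (array([ 567.4, -146.8]), array([10.1, 25.9]), np.float32(76.8)) 431
camera-side cheek (array([ 564. , -145.9]), array([ 3.1, 25.7]), np.float32(76.8)) 130
 slot centre tool xy (cheek -8.5) [ 1.95 -0.37]  slot centre from all [ 6.9 -0.4] [10.1 25.9] slot az err vs blade 89.0
```

Emit:
{"op": "carry_out", "data": {"series": [[-1, [0.014, 0.016, 0], [0, 0, -0.08]], [-1, [0.014, 0.016, 0.12], [0, 0, -0.08]], [-1, [0.014, 0.016, 0.24], [0, 0, -0.08]], [-1, [0.014, 0.016, 0.36], [0, 0, -0.08]], [-1, [0.014, 0.016, 0.45], [0, 0, -0.08]], [-1, [0.014, 0.016, 0.45], [0, 0, -0.08]]]}}

```text
time_s: 24.35
eef_pos: [573.3, -147.4, 187.8]
tcp_rot: [0.118, 0.993, 0.0, -0.001]
ft_force: [-1.3, -0.7, -1.6]
width: 0.249
finger_force: 59.2
```

Emit:
{"op": "carry_out", "data": {"series": [[-1, [0, 0, 0.08], [0, 0, 0]], [-1, [0, 0, 0.08], [0, 0, 0]], [-1, [-0.01, 0.013, 0.08], [0, 0, 0.75]], [-1, [-0.015, 0.02, 0.08], [0, 0, 1.5]], [-1, [-0.017, 0.024, 0.08], [0, 0, 2.25]], [-1, [-0.019, 0.026, 0.08], [0, 0, 3.0]], [-1, [-0.026, 0.032, 0.08], [0, 0, 3.75]], [-1, [-0.034, 0.036, 0.08], [0, 0, 4.5]], [-1, [-0.041, 0.04, 0.08], [0, 0, 5.25]], [-1, [-0.048, 0.042, 0.08], [0, 0, 6]]]}}

```text
time_s: 25.35
eef_pos: [575.2, -146.8, 186.6]
tcp_rot: [0.513, 0.858, -0.0, 0.0]
ft_force: [-0.5, -0.4, -1.4]
width: 0.251
finger_force: 59.1
```

Emit:
{"op": "carry_out", "data": {"series": [[-1, [-0.01, 0.013, 0], [0, 0, 0.75]], [-1, [-0.015, 0.02, 0], [0, 0, 1.5]], [-1, [-0.017, 0.024, 0], [0, 0, 2.25]], [-1, [-0.019, 0.026, 0], [0, 0, 3.0]], [-1, [-0.026, 0.032, 0], [0, 0, 3.75]], [-1, [-0.034, 0.036, 0], [0, 0, 4.4]], [-1, [-0.034, 0.036, 0], [0, 0, 4.4]]]}}

```text
time_s: 26.05
eef_pos: [576.3, -147.1, 186.5]
tcp_rot: [0.747, 0.665, -0.0, -0.0]
ft_force: [-0.2, 0.3, -1.3]
width: 0.246
finger_force: 59.1
```

Run:
```python
from h import *
s=manip.state(); print(s['eef_pos'],az_of(s),s['ft_force'],s['moment'],s['width'])
```

```text
[ 576.29064605 -147.05083872  186.52886876] 83.31776665660733 [-0.22881426  0.26376068 -1.30836658] [0.0167623  0.05047129 0.07026699] 0.24581804634484014
```

Another 9° to the stop.

Emit:
{"op": "carry_out", "data": {"series": [[-1, [-0.001, 0.003, 0], [0, 0, 0.4]], [-1, [-0.002, 0.005, 0], [0, 0, 0.8]], [-1, [-0.003, 0.007, 0], [0, 0, 1.15]], [-1, [-0.003, 0.007, 0], [0, 0, 1.15]]]}}

```text
time_s: 26.45
eef_pos: [576.4, -147.1, 186.5]
tcp_rot: [0.797, 0.604, -0.0, 0.0]
ft_force: [-0.6, -0.6, -1.0]
width: 0.25
finger_force: 59.2
```

Run:
```python
from h import *
s,m,p,d=snap("wrist","w16"); print(s['eef_pos'],az_of(s),s['ft_force'],s['moment'],s['width'])
P=cloud(m,d); W=near(P,576.3,-148.5,22,71.5,77); W=W[W[:,1]>-147]; print(rect(W),len(W))
```

```text
[ 576.44905535 -147.14996833  186.49710535] 74.32196412663222 [-0.6043265  -0.55353081 -0.98353312] [0.04991306 0.07280495 0.58828869] 0.24954918012033214
(array([ 576.3, -140.6]), array([10.8, 26. ]), np.float32(-3.6)) 460
```

Emit:
{"op": "carry_out", "data": {"series": [[-1, [0, 0, 0], [0, 0, -0.5]], [-1, [0, 0, 0], [0, 0, -0.9]], [-1, [0, 0, 0], [0, 0, -0.9]], [-1, [0, 0, -0.5], [0, 0, -0.9]], [-1, [0, 0, -1.2], [0, 0, -1.2]], [-1, [0, 0, -2.5], [0, 0, -1.3]], [-1, [0, 0, -2.7], [0, 0, -1.3]]]}}

```text
time_s: 27.2
eef_pos: [579.4, -148.2, 259.9]
tcp_rot: [0.74, 0.672, 0.002, 0.004]
ft_force: [0.7, -0.6, -0.5]
width: 0.247
finger_force: 59.2
```

Run:
```python
from h import *
s,m,p,d=snap("wrist","w17"); print(s['eef_pos'],az_of(s),s['ft_force'],s['width'])
P=cloud(m,d); W=near(P,576.3,-148.5,22,71.5,77); W=W[W[:,1]>-147]; print(rect(W),len(W))
W=near(P,582,-19,22,71.5,77); print("head2",rect(W),len(W))
go(558.3,355.5,250,84.7)
```

```text
[ 579.43517307 -148.24301886  259.94068636] 84.46831874768534 [ 0.66697595 -0.59424617 -0.45433719] 0.24699166688447383
(array([ 576. , -140.2]), array([10. , 25.6]), np.float32(-2.9)) 280
head2 (array([581.9, -18.9]), array([26.1, 26.9]), np.float32(87.0)) 715
shift [19.97  -2.771  0.287] turn [ 0.06   0.016 -0.03 ]  az now 84.46 t 27.25
```

Emit:
{"op": "carry_out", "data": {"series": [[-1, [1.5, -0.2, 0], [0, 0, 0]], [-1, [3.2, -0.4, 0], [0, 0, 0]], [-1, [5, -0.7, 0], [0, 0, 0]], [-1, [6.8, -0.9, 0], [0, 0, 0]], [-1, [8.6, -1.2, 0], [0, 0, 0]], [-1, [10.4, -1.4, 0], [0, 0, 0]], [-1, [12.2, -1.7, 0], [0, 0, 0]], [-1, [14, -1.9, 0], [0, 0, 0]], [-1, [15.8, -2.2, 0], [0, 0, 0]], [-1, [17.6, -2.4, 0], [0, 0, 0]]]}}

```text
time_s: 28.25
eef_pos: [557.8, 298.2, 252.5]
tcp_rot: [0.74, 0.672, -0.001, -0.0]
ft_force: [1.2, -0.4, -0.1]
width: 0.251
finger_force: 59.2
```

```bash
python3 -c "
from h import *
s=manip.state();print(s['eef_pos'],s['width']);go(558.3,355.5,250,84.7)"
```

```text
[557.76467957 298.17563415 252.45691325] 0.2510413429010355
shift [ 2.284 -0.199  0.097] turn [-0.013  0.006 -0.029]  az now 84.47 t 28.25
```

Emit:
{"op": "carry_out", "data": {"series": [[-1, [1.2, -0.1, 0.1], [0, 0, 0]], [-1, [2.1, -0.2, 0.1], [0, 0, 0]], [-1, [2.2, -0.2, 0.1], [0, 0, 0]], [-1, [2.2, -0.2, 0.1], [0, 0, 0]], [-1, [2.2, -0.2, 0.1], [0, 0, 0]]]}}

```text
time_s: 28.75
eef_pos: [559.1, 350.7, 250.7]
tcp_rot: [0.741, 0.672, -0.001, 0.0]
ft_force: [-0.6, 0.2, -1.3]
width: 0.251
finger_force: 59.2
```

Run:
```python
from h import *
s,m,p,d=snap("wrist","w18"); P=cloud(m,d); t=s['eef_pos']; print(t,az_of(s),s['width'])
tip=t[2]-120.6; W=near(P,*t[:2],25,tip+1,tip+11); print("blade (camera-side face)",rect(W),len(W))
W=near(P,558,354,60,76,80.5); print("stand",rect(W),len(W))
go(558.6,355.6,125.6,84.7)
```

```text
[559.08206075 350.65859178 250.66808867] 84.45055838910248 0.2505167259709266
blade (camera-side face) (array([559. , 350.6]), array([ 0.7, 23.9]), np.float32(-5.7)) 66
stand (array([558.2, 354. ]), array([70.2, 70.3]), np.float32(80.3)) 3969
shift [ 0.206 -0.043  5.014] turn [-0.005  0.007 -0.035]  az now 84.42 t 28.8
```

Emit:
{"op": "carry_out", "data": {"series": [[-1, [0.21, -0.04, 0], [0, 0, 0]], [-1, [0.21, -0.04, 0.8], [0, 0, 0]], [-1, [0.21, -0.04, 1.6], [0, 0, 0]], [-1, [0.21, -0.04, 2.2], [0, 0, 0]], [-1, [0.21, -0.04, 2.6], [0, 0, 0]], [-1, [0.21, -0.04, 3.2], [0, 0, 0]], [-1, [0.21, -0.04, 3.8], [0, 0, 0]], [-1, [0.21, -0.04, 4.4], [0, 0, 0]], [-1, [0.21, -0.04, 4.8], [0, 0, 0]], [-1, [0.21, -0.04, 4.9], [0, 0, 0]]]}}

```text
time_s: 29.8
eef_pos: [557.6, 356.5, 126.6]
tcp_rot: [0.74, 0.672, -0.002, -0.0]
ft_force: [-0.3, 0.1, -0.6]
width: 0.253
finger_force: 59.2
```

```bash
python3 -c "
from h import *
s=manip.state();print(s['eef_pos'],s['width'],s['ft_force']);go(558.6,355.6,125.6,84.7)"
```

```text
[557.56272572 356.52965151 126.60779927] 0.2533046974316097 [-0.2550047   0.1380107  -0.59569474]
shift [-0.033  0.045  0.04 ] turn [-0.022  0.014 -0.025]  az now 84.5 t 29.8
```

Emit:
{"op": "carry_out", "data": {"series": [[-1, [-0.03, 0.03, 0.04], [0, 0, 0]], [-1, [-0.03, 0.03, 0.04], [0, 0, 0]], [1, [-0.03, 0.03, 0.04], [0, 0, 0]], [1, [-0.03, 0.03, 0.04], [0, 0, 0]], [1, [-0.03, 0.03, 0.04], [0, 0, 0]], [1, [-0.03, 0.03, 0.04], [0, 0, 0]], [1, [-0.03, 0.03, 0.04], [0, 0, 0]], [1, [-0.03, 0.03, -1], [0, 0, 0]], [1, [-0.03, 0.03, -2.5], [0, 0, 0]], [1, [-0.03, 0.03, -4.5], [0, 0, 0]]]}}

```text
time_s: 30.8
eef_pos: [557.5, 355.3, 239.2]
tcp_rot: [0.74, 0.672, -0.003, -0.001]
ft_force: [0.7, 0.6, -1.3]
width: 1.004
finger_force: 0.0
```

```bash
python3 -c "
from h import *
s=manip.state();print(s['eef_pos'],s['width'],s['ft_force']);go(480,250,360,30)"
```

```text
[557.49898539 355.28766544 239.19980812] 1.0036431011251252 [ 0.66862198  0.56189636 -1.29636129]
shift [-4.507 -2.71  -4.8  ] turn [-0.026  0.044  6.813]  az now 84.5 t 30.8
```

Emit:
{"op": "carry_out", "data": {"series": [[1, [0, 0, -2], [0, 0, 0]], [1, [0, 0, -4], [0, 0, 0]], [1, [0, -2, -4.8], [0, 0, 1]], [1, [0, -4, -4.8], [0, 0, 2]], [1, [0, -5.5, -4.8], [0, 0, 3]], [1, [0, -7, -4.8], [0, 0, 4]], [1, [0, -7, -4.8], [0, 0, 4]], [1, [0, -7, -4.8], [0, 0, 4]]]}}

```text
time_s: 31.6
eef_pos: [384.8, 373.2, 362.0]
tcp_rot: [0.896, 0.443, 0.001, 0.0]
ft_force: [0.2, -0.6, 0.2]
width: 1.003
finger_force: 0.0
```

Run:
```python
from h import *
s,m,p,d=snap("top","top2"); P=cloud(m,d)
print(s['eef_pos'],s['time_s'])
for n,c in (("noz2",(643,-22)),("noz3",(637,-151))):
    W=near(P,*c,45,148,165); print(n,rect(W),len(W),np.median(W[:,2]) if len(W) else 0)
W=near(P,556,352,25,160,178); print("driver",rect(W),np.median(W[:,2])); W=near(P,556,352,25,82,92); print("collar z",np.median(W[:,2]) if len(W) else 0)
W=near(P,559,-347,40,150,210); print("bottle",W.mean(0),W[:,2].max())
snap("side","s2")
a=cv2.imread("pics/top2.png")[110:240,100:460]; b=cv2.imread("pics/s2.png")[120:420,120:400]
cv2.imwrite("pics/f.png",np.vstack([cv2.resize(a,(800,289)),np.pad(cv2.resize(b,(290,310)),((0,0),(0,510),(0,0)))]))
```

```text
[384.82044526 373.23750117 361.99941247] 31.6
noz2 (array([640.2, -21.1]), array([21.2, 54.4]), np.float32(-0.3)) 223 156.2254840284787
noz3 (array([ 635.8, -150.9]), array([23. , 55.4]), np.float32(16.9)) 232 156.41880385516106
driver (array([558.1, 353. ]), array([21.4, 22.4]), np.float32(88.4)) 169.83394394284034
collar z 85.88253366609183
bottle [ 562.22114143 -348.78013385  187.68661678] 206.24524392357296
```

View pics/f.png

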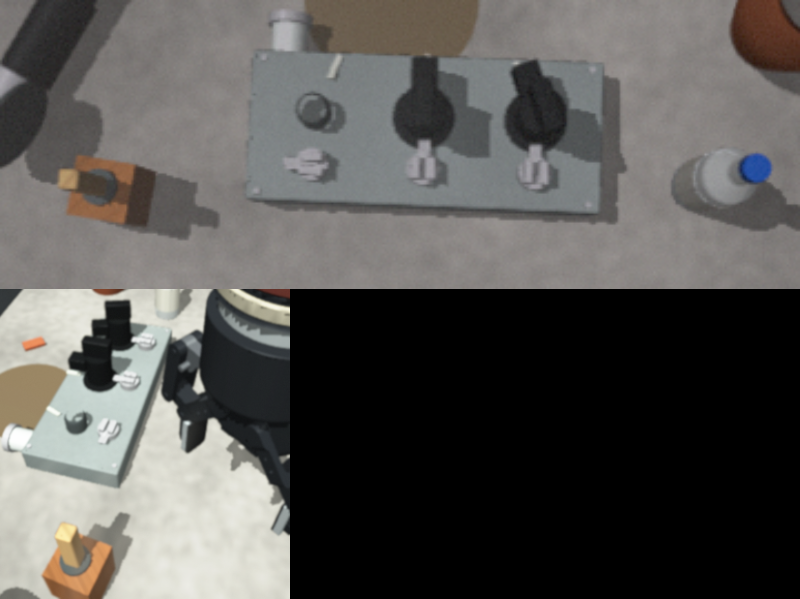

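Both nozzles are seated at full depth on ports 2 and 3, with fin tops at z≈156 mm. Their cams at (423,155) and (535,160) lie over the flanges. The driver is back in its stand at (95,185) and the bottle is still standing.

```bash
python3 -c "
from station import manip
print(manip.job_done())"
```

```text
the job is handed in; nothing more can be done
None
```

I pushed both nozzles I found fully down on ports 2 and 3 with their mouths along the marks, turned both screws clockwise to their stops, and put the driver back in its stand; the bottle was not touched, and the job is handed in with no verdict shown.

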